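# Load the indexing jig and ratchet it three strokes to the press head

### The job

The indexing jig's nest already holds the aluminium housing: lay the window-frame spacer flat on it and then the ribbed cover on top, rib up, both squarely inside the nest's corner posts. Then give the jig's ratchet lever exactly three full strokes, pulling it to its stop and letting it go right back home each time, so that the loaded nest ends under the press head. Leave the stack seated, and do not shift the pot, jar, tape measure and carton that stand around.

Things in the scene. Friction and masses are not known exactly. Their poses are not given: they have to be found in the camera images.
- indexer: indexing jig, fixed. Origin: on the dial's axis at bench level; z up; its -x (loading) side faces the robot at yaw 0. Grey base plate 220 (x) x 225 (y) x 10 mm, y -95 to 130. Dark steel dial, radius 88, top at z 36 mm, over a 9-tooth ratchet wheel. Press head: fixed grey column 34 mm square at (59, 102) mm with an arm over the dial, top 127 mm over the bench. The lever reaches out on the -y side
- dial (a joint): turn of the dial in rad, clockwise seen from above; 0 at the start (nest at the jig's -x side). One full lever stroke turns it 0.698 rad (40 deg, one tooth); it stays where it is left (or settles back up to 0.05 rad onto its holding pawl) and cannot turn back past a tooth. The press head's station is 2.094 rad
- lever (a joint): ratchet lever, rad: 0 home (kept there by a spring), 0.759 at its far stop; swings level about the dial's axis, clockwise seen from above (its grip comes toward the robot). The first 0.06 rad is lost motion; pulled to less than 0.71 it does not catch the next tooth. 3 to 9 N at the grip move it; let go, it springs home and the dial stays
- lever_grip (a point): on the axis of the lever's upright round black grip (radius 10 mm, from z = 35 to 85 mm over the bench), at z = 60 mm and 145 mm from the dial's axis. At home it is at 75 deg clockwise from the jig's +x, at the far stop at 118.5 deg
- nest (a point): centre of the nest's floor, 50 mm from the dial's axis, 36 mm over the bench; turns with the dial, axes parallel to the jig's at the start. Inside, the nest is 68 mm along this point's y and 48 mm along its x (radial), bounded only by four L-shaped steel corner posts 38 mm high, 5 mm thick; between them its long sides are open over 54 mm, so fingers can pass there
- press_tip (a point): underside of the press head's fixed plunger (radius 12 mm), 100 mm above the bench, 50 mm from the dial's axis; the full stack (top at 94 mm) passes under it
- housing: aluminium block 64 (x) x 44 (y) x 24 (z) mm, loose, standing in the nest from the start; origin: centre of its underside
- spacer: flat steel rectangular frame 64 (x) x 44 (y) x 10 (z) mm with a window 36 x 18 mm, lying on the bench left or right of the jig; origin: centre of its underside. Seated, its underside is 24 mm above the nest's floor; either way round
- cover: steel plate 64 (x) x 44 (y) x 8 (z) mm with an upright grip rib on top, 36 (x) x 12 (y) mm and 16 mm high (top at 24 mm), lying on the bench rib up on the other side of the jig; origin: centre of its underside. Seated, its underside is 34 mm above the nest's floor; either way round
- film_pot: bystander: small black pot 34 mm across, 53 mm high, close to one end of the spacer; origin: centre of its underside
- jar_brads: bystander: glass jar with a wooden-coloured cap, 55 mm across, 76 mm high, close to one end of the cover; origin: centre of its underside
- tape_measure: bystander: yellow pocket tape 33 x 81 x 64 mm, far left; origin: centre of its underside
- white_box: bystander: little white carton 55 x 90 x 40 mm, far right; origin: centre of its underside
Not all that is in view belongs to the job. Leave any blue or pink look-alike of the housing alone.

How it is judged:
On the way, in this order (a step that is already met when the one before it is completed fails the run):
1. the spacer lies flat on the housing inside the nest, the dial still at the loading station (x of housing in the frame of nest between -0.004 and 0.004 m and y of housing in the frame of nest between -0.004 and 0.004 m and z of housing in the frame of nest between -0.002 and 0.002 m and angle between each of housing, spacer's own z axis and vertical below 0.06 rad and angle between the x axis of each of housing, spacer and the y axis of nest, either way round below 0.12 rad and x of spacer in the frame of nest between -0.004 and 0.004 m and y of spacer in the frame of nest between -0.004 and 0.004 m and z of spacer in the frame of nest between 0.022 and 0.026 m and value of joint dial below 0.12 rad), for 0.2 s.
2. the cover lies flat on the spacer, rib up, let go, the dial still at the loading station (all of step 1 and x of cover in the frame of nest between -0.004 and 0.004 m and y of cover in the frame of nest between -0.004 and 0.004 m and z of cover in the frame of nest between 0.032 and 0.036 m and angle between cover's own z axis and vertical below 0.06 rad and angle between the x axis of cover and the y axis of nest, either way round below 0.12 rad and contact force between the fingers and anything else below 0.3 N), for 0.2 s.
3. first stroke: the lever is pulled right through and has carried the dial one tooth on (value of joint lever above 0.71 rad and value of joint dial between 0.5981 and 0.7981 rad), for 0.04 s.
4. the lever is back home after the first stroke (value of joint lever below 0.08 rad and value of joint dial between 0.5981 and 0.7981 rad), for 0.04 s.
5. second stroke: the lever is pulled right through and has carried the dial one tooth on (value of joint lever above 0.71 rad and value of joint dial between 1.2962 and 1.4962 rad), for 0.04 s.
6. the lever is back home after the second stroke (value of joint lever below 0.08 rad and value of joint dial between 1.2962 and 1.4962 rad), for 0.04 s.
7. third stroke: the lever is pulled right through and has carried the dial one tooth on (value of joint lever above 0.71 rad and value of joint dial between 1.9943 and 2.1943 rad), for 0.04 s.
8. the lever is back home after the third stroke (value of joint lever below 0.08 rad and value of joint dial between 1.9943 and 2.1943 rad), for 0.04 s.
At the end, for the whole second after the job is handed in: housing, spacer and cover lie stacked in that order in the nest, within 4 mm of its centre and 2 mm of their seated heights, level (0.06 rad) and square (0.12 rad); dial at 2.094 rad within 0.1; lever home (below 0.08 rad); all at rest (all of step 8 and x of housing in the frame of nest between -0.004 and 0.004 m and y of housing in the frame of nest between -0.004 and 0.004 m and z of housing in the frame of nest between -0.002 and 0.002 m and angle between each of housing, spacer, cover's own z axis and vertical below 0.06 rad and angle between the x axis of each of housing, spacer, cover and the y axis of nest, either way round below 0.12 rad and x of spacer in the frame of nest between -0.004 and 0.004 m and y of spacer in the frame of nest between -0.004 and 0.004 m and z of spacer in the frame of nest between 0.022 and 0.026 m and x of cover in the frame of nest between -0.004 and 0.004 m and y of cover in the frame of nest between -0.004 and 0.004 m and z of cover in the frame of nest between 0.032 and 0.036 m and linear speed of each of cover, spacer below 0.02 m/s); the robot touches nothing.
It fails at once if the dial is driven past the press head's station (value of joint dial above 2.294 rad).
It fails at once if a bystander (pot, jar, tape measure, carton) is moved more than 25 mm or tipped over (distance of any of film_pot, jar_brads, tape_measure, white_box from where it was at the start of the episode above 0.025 m or angle between any of film_pot, jar_brads, tape_measure, white_box's own z axis and vertical above 0.5 rad).
It also fails if it takes over 67 s, if anything falls off the work surface, if the arm or the gripper's body presses on something with over 40 N, if the wrist force passes 120 N, or if a joint passes its speed limit or range.

### The arm

A 7-joint arm with a two-finger parallel gripper is mounted at the origin on a cart in front of the work surface, level with it; the furniture and walls round the work are solid. World frame = base frame: x ahead of the robot, y to its left, z up, the work surface at z = 0. Lengths are in m, angles in rad, forces in N, time in s.
With the tool pointing down it reaches from about 0.4 to 0.85 m from the base axis. Payload 10.4 kg.
Tool frame: the origin (TCP) lies at the very end of the fingers, on their centre line; the grasp point (between the pads) lies 19 mm behind it (grip_point_offset is the distance from the TCP to the grasp point, in m); z points along the fingers, y is the line along which they close (so a half turn about z gives the same grasp; the last joint's range is limited). The gripper opens to 87 mm and grips with 3 to 60 N. Pads are 19 mm wide; open, the fingers measure 117 mm over their backs; the gripper's body (75 mm by 190 mm) begins 51 mm behind the grasp point.
Start: joints at [1.271, 0.332, -0.065, 1.46, 0.022, 1.35, -0.088], TCP at [0.171, -0.601, 0.223] pointing down, gripper open.
Joint ranges: [-2.6, 2.6], [-0.5, 2.12], [-1.47, 1.34], [0.16, 2.42], [-1.27, 4.41], [0.06, 2.06], [-2.6, 2.6]. Speed limits (rad/s): [2.22, 2.22, 2.79, 2.79, 3.14, 3.14, 3.14].

### API

Orientations are given as a unit quaternion [x, y, z, w].
In Python, from bench import * gives the robot as it stands.
- The arm moves only by the tool play_rows, never from a script. Its argument "increments" is text: rows parted by semicolons, each of 7 numbers parted by spaces: the turn, a rotation vector about the tool's x, y, z in rad, then the shift along the tool's x, y, z in m, then the opening, from 0 (shut) to 1 (fully open). A call has 1 to 8 rows; each row is the pose to reach, as a shift and turn from the pose commanded when the call began, along the tool's axes at that moment; what a row does not reach only later rows make up. A row lasts 1/10 s, in which the tool goes at most 50 mm and 8.59 degrees, less where a joint would pass 70% of its speed; a pose out of reach is approached as far as the arm can. A call with a gripper value outside its range is refused whole. The fingers move at their own pace and stop on an object; "grip_force" is the grip in N (left out, the last holds). Time passes only in rows, so rows that repeat a pose let the fingers close. It gives the time, the measured TCP pose, the force, the opening and the grip force at its end, in the units of the state.
- read_state(): the state, without advancing time (a new reading comes with each control period).
- camera(name): name is "scene" or "top" or "wrist"; returns a dict with "color" (384x512x3 uint8, red, green, blue), "fx", "fy", "cx", "cy" (pixels), "camera_from_world" (4x4, takes a point from world to camera coordinates); the wrist camera has in their place "mount" (4x4, takes a point from camera to tool coordinates, whose origin is the TCP and whose axes are the flange's). Camera axes: x right, y down, z forward; pixel columns grow to the right and rows downward; lengths in m; the calibration is good to about 2 mm. A picture is of the moment at which its call begins: read the wrist's pose just before it. There is no depth.
- close_job(): hands the job in; it is judged then, once.
The state is a dict: "time": time; "joint_positions": joint angles; "joint_vel": joint speeds; "joint_torque": joint torques, N m; "ee_pos": TCP position; "eef_rot": TCP orientation; "ft_force": force on the tool from outside, world axes, zero at the start; "torque": the same for the moment, N m; "width": finger opening in m; "grip_force": force on a finger pad.
Only numpy, scipy, OpenCV 4.12 (cv2) and the standard library are available. Lean on these libraries where they do the work, as an engineer would, in place of code of your own. Each camera call takes 0.05 s, during which the arm holds its last target. There are 200 camera calls.

## Working session

There is one attempt and no reset: what is moved stays moved. The work goes in short steps, Python scripts to look and compute and a tool call to move; the robot and the scene stay as the last step left them, time stands still between calls to the robot, and variables do not carry over. Pictures are saved under pics/ and viewed, at most 10 in all, crops included, and the job is handed in when it is done.

Besides the shell and the picture viewer there is one more tool, called as name(argument=value, ...), one argument or row to a line, values as JSON. play_rows: Moves the arm, as the interface text tells. Its arguments: {"type":"object","properties":{"increments":{"type":"string"},"grip_force":{"type":"number"}},"required":["increments"]}

```bash
ls; mkdir -p pics
python3 - <<'E'
from bench import *
import cv2,numpy as np
s=read_state()
print({k:np.round(v,4).tolist() for k,v in s.items()})
for n in ["scene","top"]:
    c=camera(n); np.savez(f'{n}0.npz',**c)
    cv2.imwrite(f'pics/{n}0.png',c['color'][:,:,::-1])
    print(n,c['fx'],c['fy'],c['cx'],c['cy'],np.round(c['camera_from_world'],4).tolist())
E
```

```text
pics
{'time': 0.0, 'joint_positions': [1.2714, 0.3329, -0.0647, 1.4609, 0.0216, 1.3499, -0.0885], 'joint_vel': [0.0032, -0.0009, -0.0008, 0.0007, 0.0009, -0.0001, -0.0008], 'joint_torque': [0.0, -62.3244, 0.0248, -38.9897, -0.0613, 0.04, 0.0001], 'ee_pos': [0.1707, -0.6008, 0.2218], 'eef_rot': [0.9904, 0.138, -0.0001, -0.0007], 'ft_force': [1.3821, 0.4621, 0.0694], 'torque': [0.0484, -0.0085, -0.0158], 'grip_force': 0.0, 'width': 0.087}
scene 451.37918417892166 451.37918417892166 265.24461853773187 193.9177965399159 [[-0.4867, -0.8735, 0.0074, 0.2376], [-0.5631, 0.3073, -0.7671, 0.3467], [0.6678, -0.3775, -0.6415, 1.0022], [0.0, 0.0, 0.0, 1.0]]
top 477.82310238452914 477.82310238452914 261.5477423231256 200.38593361791044 [[0.0199, -0.9995, 0.0263, -0.0148], [-0.9986, -0.0212, -0.0484, 0.4991], [0.0489, -0.0253, -0.9985, 1.5011], [0.0, 0.0, 0.0, 1.0]]
```

View pics/top0.png

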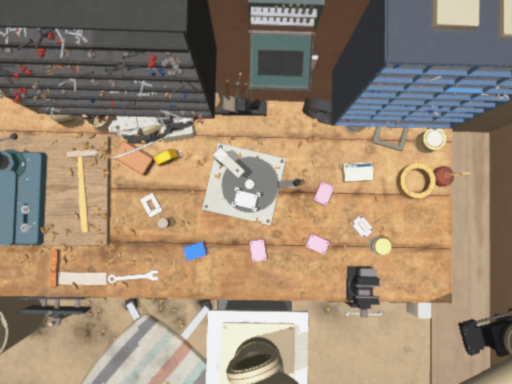

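View pics/scene0.png

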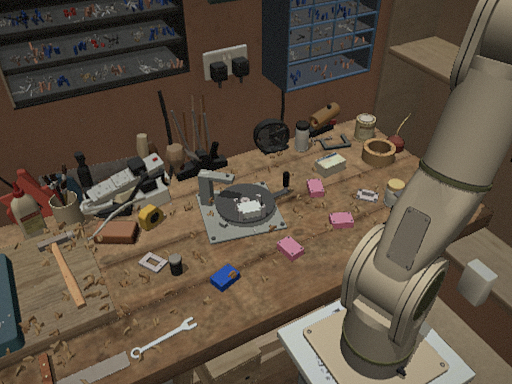

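The top view shows the spacer at about (151,205) with the pot at (164,223), and the cover at (362,227) with the jar at (382,246). The housing is in the nest at (246,200) and the lever grip is at (297,183).

Things that could be mistaken for parts:
- **Pink blocks:** (324,193), (258,250) and (318,243).
- **Blue block:** (195,251).
- **Carton:** (357,172).
- **Metal frame:** (390,137).

I choose the white windowed frame beside the black pot and the ribbed plate beside the jar. I'll check both in a close crop.

```bash
cat > h.py <<'E'
import numpy as np,cv2
from scipy.spatial.transform import Rotation as R
def load(n): return dict(np.load(n))
def ray(c,u,v,z,T=None):
    T=c['camera_from_world'] if T is None else T
    d=np.array([(u-c['cx'])/c['fx'],(v-c['cy'])/c['fy'],1.]);Rm=T[:3,:3]
    o=-Rm.T@T[:3,3];d=Rm.T@d
    return o+d*(z-o[2])/d[2]
def proj(c,p,T=None):
    T=c['camera_from_world'] if T is None else T
    q=T[:3,:3]@np.asarray(p)+T[:3,3]
    return np.array([q[0]/q[2]*c['fx']+c['cx'],q[1]/q[2]*c['fy']+c['cy']])
def wrist_T(c,s):
    M=np.eye(4);M[:3,:3]=R.from_quat(s['eef_rot']).as_matrix();M[:3,3]=s['ee_pos']
    return np.linalg.inv(M@c['mount'])
E
python3 - <<'E'
from h import *
i=cv2.imread('pics/top0.png')
a=cv2.resize(i[135:265,195:315],None,fx=4,fy=4,interpolation=cv2.INTER_CUBIC)
b=cv2.resize(i[190:240,135:180],None,fx=6,fy=6,interpolation=cv2.INTER_CUBIC)[:260]
d=cv2.resize(i[210:260,345:400],None,fx=5,fy=5,interpolation=cv2.INTER_CUBIC)[:260]
o=np.zeros((520,800,3),np.uint8);o[:,:480]=a
o[:260,490:490+b.shape[1]]=b;o[260:260+len(d),490:490+d.shape[1]]=d
cv2.imwrite('pics/crop.png',o)
c=load('top0.npz')
for n,u,v,z in [('spacer',151,205,.01),('cover',362,227,.01),('nest',246,200,.06),('grip',297,183,.085),('pot',164,223,.05),('jar',382,246,.076)]:print(n,ray(c,u,v,z).round(3))
E
```

```text
spacer [0.477 0.344 0.01 ]
cover [ 0.421 -0.326  0.01 ]
nest [0.497 0.044 0.06 ]
grip [ 0.551 -0.109  0.085]
pot [0.422 0.294 0.05 ]
jar [ 0.365 -0.372  0.076]
```

View pics/crop.png

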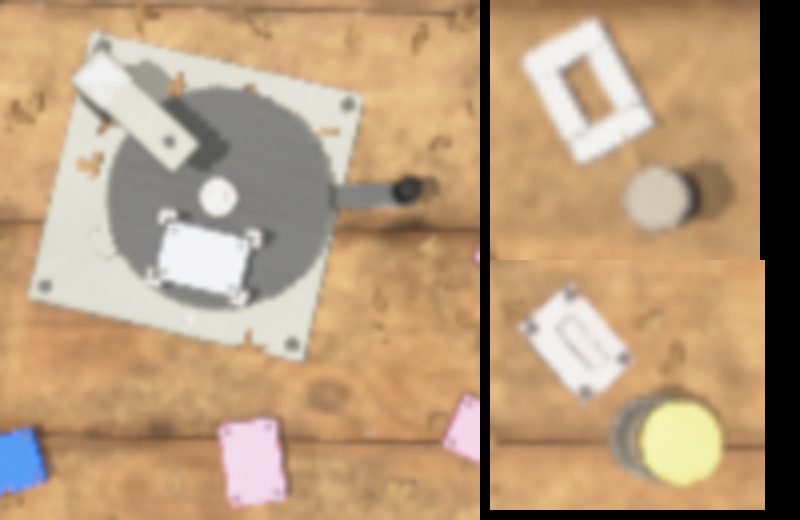

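The crop confirms the choice: a white frame with a window next to the pot, and a ribbed plate next to the jar. The four posts around the housing are also visible. Next I measure poses from the top view.

Run:
```python
from h import *
c=load('top0.npz');im=c['color'];hsv=cv2.cvtColor(im,cv2.COLOR_RGB2HSV)
m=((hsv[...,1]<60)&(hsv[...,2]>150)).astype(np.uint8)
def rect(x0,x1,y0,y1,z):
    q=np.zeros_like(m);q[y0:y1,x0:x1]=m[y0:y1,x0:x1]
    cs,_=cv2.findContours(q,cv2.RETR_EXTERNAL,cv2.CHAIN_APPROX_NONE)
    k=max(cs,key=cv2.contourArea);b=cv2.boxPoints(cv2.minAreaRect(k))
    P=np.array([ray(c,u,v,z)[:2] for u,v in b]);e=[P[1]-P[0],P[2]-P[1]]
    L=[np.linalg.norm(t) for t in e];l=e[int(np.argmax(L))]
    print(P.mean(0).round(4),np.round(L,4),'long-axis deg',np.degrees(np.arctan2(l[1],l[0])).round(1)%180)
rect(135,165,190,220,.008);rect(350,375,212,240,.008);rect(234,260,190,211,.06)
K=[(195+x/4,135+y/4) for x,y in [(98,32),(361,95),(303,360),(29,297)]]
P=np.array([ray(c,u,v,.01)[:2] for u,v in K]);print(P.round(4))
Q=np.array([[110,130],[110,-95],[-110,-95],[-110,130]])/1e3
a=P-P.mean(0);b=Q-Q.mean(0)
th=np.arctan2((b[:,0]*a[:,1]-b[:,1]*a[:,0]).sum(),(a*b).sum());r=np.array([[np.cos(th),-np.sin(th)],[np.sin(th),np.cos(th)]])
o=P.mean(0)-r@Q.mean(0);print('jig',np.degrees(th),o,'nest',o+r@[-.05,0],'grip',o+r@(.145*np.array([np.cos(-1.309),np.sin(-1.309)])), 'res',(r@Q.T).T+o-P)
print('hub',ray(c,195+217/4,135+196/4,.05))
s=R.from_quat([0.9904,0.138,-.0001,-.0007]);print(s.as_matrix().round(3))
```

```text
[0.4787 0.3442] [0.0468 0.0674] long-axis deg 30.5
[ 0.4234 -0.3262] [0.0463 0.0665] long-axis deg 41.599999999999994
[0.4972 0.0428] [0.0767 0.0614] long-axis deg 91.2
[[ 0.6794  0.1329]
 [ 0.634  -0.0776]
 [ 0.4221 -0.0353]
 [ 0.4674  0.1822]]
jig -12.085440220305152 [0.54706052 0.03345111] nest [0.4981687  0.04391962] grip [ 0.55443286 -0.11136135] res [[ 0.00239696  0.0046306 ]
 [ 0.00076441 -0.00491521]
 [-0.00244264 -0.00113133]
 [-0.00071873  0.00141595]]
hub [0.54736748 0.03545072 0.05      ]
[[ 0.962  0.273 -0.   ]
 [ 0.273 -0.962  0.001]
 [-0.    -0.001 -1.   ]]
```

play_rows(
  increments="0 0 -0.06 0.04 -0.025 0 1;0 0 -0.12 0.08 -0.05 0 1;0 0 -0.18 0.12 -0.075 0 1;0 0 -0.24 0.16 -0.1 0 1;0 0 -0.3 0.2 -0.125 0 1;0 0 -0.36 0.24 -0.15 0.01 1;0 0 -0.42 0.28 -0.175 0.02 1;0 0 -0.45 0.3175 -0.196 0.02 1",
)

```text
time: 0.9
ee_pos: [0.4231, -0.3234, 0.2012]
eef_rot: [0.934, 0.357, -0.001, -0.001]
ft_force: [0.3, -1.1, -0.3]
width: 0.087
grip_force: 0.0
```

play_rows(
  increments="0 0 0 0 0 0 1;0 0 0 0 0 0 1;0 0 0 0 0 0 1",
)

```text
time: 1.2
ee_pos: [0.4217, -0.327, 0.2024]
eef_rot: [0.935, 0.355, -0.0, 0.0]
ft_force: [0.5, -0.6, 0.4]
width: 0.087
grip_force: 0.0
```

```bash
cat >> h.py <<'E'
def shot(name):
    from bench import read_state,camera
    s=read_state();c=camera('wrist');T=wrist_T(c,s)
    np.savez(name+'.npz',T=T,ee=s['ee_pos'],q=s['eef_rot'],**c)
    cv2.imwrite('pics/'+name+'.png',c['color'][:,:,::-1]);return s,c,T
def az(s): 
    m=R.from_quat(s['eef_rot']).as_matrix();return np.degrees(np.arctan2(m[1,0],m[0,0]))
def plan(s,p,a=None):
    m=R.from_quat(s['eef_rot']).as_matrix();t=m.T@(np.array(p)-s['ee_pos'])
    a0=az(s);rz=0 if a is None else -np.radians((a-a0+180)%360-180)
    print('plan from',s['ee_pos'].round(4) if hasattr(s['ee_pos'],'round') else s['ee_pos'],'az %.2f'%a0,'-> rz %.3f shift'%rz,t.round(4), 'tilt',m[:2,2].round(4))
E
python3 - <<'E'
from h import *
s,c,T=shot('w1')
print(s['time'],az(s),s['ee_pos'],c['fx'],c['cx'],c['cy'],c['mount'].round(4).tolist())
for p in [(0.4234,-.3262,.008),(.365,-.372,.076)]:print(proj(c,p,T))
E
```

```text
1.2 41.53378241865942 [ 0.4217478  -0.3269847   0.20239202] 271.22407197128143 252.22788612219406 192.9198092111019 [[0.0003, -0.9645, -0.2642, 0.071], [1.0, 0.0002, 0.0006, -0.0002], [-0.0005, -0.2642, 0.9645, -0.1617], [0.0, 0.0, 0.0, 1.0]]
[252.65908475 172.39321438]
[248.90577191 246.23459212]
```

View pics/w1.png

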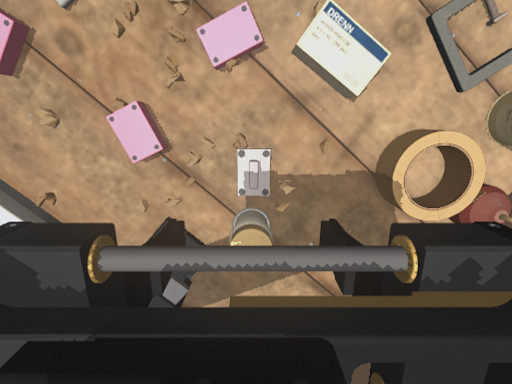

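The wrist view shows the cover at (254,173), rib up and aligned with the tool, with the jar at (251,232). I'll go on to look at the nest.

play_rows(
  increments="0 0 -0.08 0.038 -0.0285 0 1;0 0 -0.16 0.076 -0.057 0 1;0 0 -0.24 0.114 -0.0855 0 1;0 0 -0.32 0.152 -0.114 0 1;0 0 -0.4 0.19 -0.1425 0 1;0 0 -0.48 0.228 -0.171 0 1;0 0 -0.56 0.266 -0.2 0 1;0 0 -0.636 0.303 -0.2275 0 1",
)

```text
time: 2.05
ee_pos: [0.4981, 0.0459, 0.2028]
eef_rot: [0.777, 0.63, 0.0, 0.001]
ft_force: [0.6, -0.7, -0.3]
width: 0.087
grip_force: 0.0
```

play_rows(
  increments="0 0 0 0 0 0 1;0 0 0 0 0 0 1;0 0 0 0 0 0 1;0 0 0 0 0 0 1",
)

```text
time: 2.45
ee_pos: [0.498, 0.0435, 0.2025]
eef_rot: [0.778, 0.629, -0.0, 0.0]
ft_force: [-0.7, 0.5, -0.8]
width: 0.0869
grip_force: 0.0
```

Run:
```python
from h import *
s,c,T=shot('w2')
print(s['time'],az(s),s['ee_pos'])
for p in [(0.498,.044,.06),(.547,.0335,.01),(.554,-.111,.085)]:print(proj(c,p,T))
i=cv2.imread('pics/w2.png');u,v=proj(c,(0.498,.044,.06),T).astype(int)
print(u,v);o=i[v-65:v+65,u-80:u+80];cv2.imwrite('pics/w2c.png',cv2.resize(o,None,fx=5,fy=4.5,interpolation=cv2.INTER_CUBIC) if 0 else cv2.resize(o,(736,598),interpolation=cv2.INTER_CUBIC))
```

```text
2.45 77.8809530306985 [0.49795473 0.04348163 0.20247628]
[252.78757935 182.33993652]
[290.42277992 173.77396505]
[325.5689229  300.77546097]
252 182
```

View pics/w2c.png

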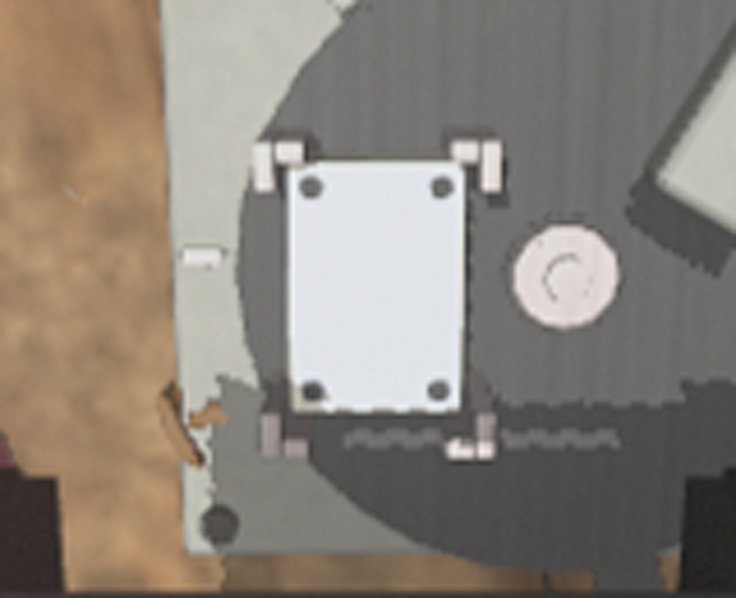

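The nest's post tops have outer corners at crop (253,142), (502,142), (494,458) and (262,458). The housing top runs from (288,160) to (462,412). Now I convert these to world positions.

```bash
cat > m.py <<'E'
from h import *
def pts(n,L,z,org,k):
    c=load(n);return np.array([ray(c,org[0]+(x+.5)/k-.5,org[1]+(y+.5)/k-.5,z,c['T'])[:2] for x,y in L])
def info(t,P):
    e=[(P[1]-P[0]+P[2]-P[3])/2,(P[3]-P[0]+P[2]-P[1])/2]
    print(t,P.mean(0).round(4),[ (round(float(np.linalg.norm(v)),4),round(float(np.degrees(np.arctan2(v[1],v[0]))),2)) for v in e])
E
python3 - <<'E'
from m import *
o=(172,117);k=4.6
info('posts',pts('w2.npz',[(253,142),(502,142),(494,458),(262,458)],.074,o,k))
info('housing',pts('w2.npz',[(288,160),(465,160),(462,412),(291,412)],.060,o,k))
P=pts('w2.npz',[(566,277)],.05,o,k);print('hub',P)
c=load('w1.npz');g=cv2.cvtColor(c['color'],cv2.COLOR_RGB2GRAY)
# cover screws by centroid of dark spots
S=[]
for u,v in [(240.5,153.5),(267,153),(240,192),(267,192)]:
    u0,v0=int(u),int(v);w=g[v0-4:v0+6,u0-4:u0+6].astype(float);w=np.clip(110-w,0,None)
    yy,xx=np.mgrid[v0-4:v0+6,u0-4:u0+6];S.append((float((w*xx).sum()/w.sum()),float((w*yy).sum()/w.sum())))
print(S);S=[S[0],S[1],S[3],S[2]]
P=np.array([ray(c,u,v,.008,c['T'])[:2] for u,v in S]);info('cover',P)
c2=load('w2.npz')
from bench import read_state
s=read_state();plan(s,(.4787,.3442,.2),30.5)
E
```

```text
posts [0.4995 0.0462] [(0.0574, -12.1), (0.0774, -101.93)]
housing [0.4994 0.0471] [(0.0434, -12.1), (0.0643, -102.03)]
hub [[0.54731621 0.03787659]]
[(243.0, 152.66666666666666), (269.76190476190476, 156.28571428571428), (243.23611111111111, 191.75), (266.84304511278197, 192.35996240601503)]
cover [ 0.4249 -0.3304] [(0.0337, -53.21), (0.051, -140.29)]
plan from [0.4979 0.0438 0.2025] az 77.91 -> rz 0.827 shift [ 0.2897 -0.0817  0.0024] tilt [-0.     -0.0005]
```

play_rows(
  increments="0 0 0.103 0.036 -0.01 0 1;0 0 0.207 0.072 -0.02 0 1;0 0 0.31 0.108 -0.03 0 1;0 0 0.414 0.145 -0.041 0 1;0 0 0.517 0.18 -0.051 0 1;0 0 0.62 0.217 -0.061 0 1;0 0 0.724 0.253 -0.071 0.02 1;0 0 0.827 0.29 -0.082 0.042 1",
)

```text
time: 3.3
ee_pos: [0.4787, 0.3466, 0.1605]
eef_rot: [0.965, 0.261, 0.001, 0.0]
ft_force: [0.6, -0.9, 0.1]
width: 0.0873
grip_force: 0.0
```

play_rows(
  increments="0 0 0 0 0 0 1;0 0 0 0 0 0 1;0 0 0 0 0 0 1;0 0 0 0 0 0 1",
)

```text
time: 3.7
ee_pos: [0.4788, 0.3446, 0.1612]
eef_rot: [0.965, 0.264, 0.001, 0.0]
ft_force: [0.4, 0.5, -0.0]
width: 0.0873
grip_force: 0.0
```

Run:
```python
from h import *
s,c,T=shot('w3')
print(s['time'],az(s),s['ee_pos'])
u,v=proj(c,(0.4787,.3442,.01),T).round().astype(int);print(u,v)
i=cv2.imread('pics/w3.png');o=i[v-70:v+70,u-80:u+80];cv2.imwrite('pics/w3c.png',cv2.resize(o,None,fx=4,fy=4,interpolation=cv2.INTER_CUBIC))
hsv=cv2.cvtColor(i,cv2.COLOR_BGR2HSV)
m=((hsv[...,1]<50)&(hsv[...,2]>120)).astype(np.uint8);q=0*m;q[v-45:v+45,u-45:u+45]=m[v-45:v+45,u-45:u+45]
cs,_=cv2.findContours(q,cv2.RETR_EXTERNAL,cv2.CHAIN_APPROX_NONE);k=max(cs,key=cv2.contourArea)
P=np.array([ray(c,a,b,.01,T)[:2] for a,b in k[:,0]],np.float32);r=cv2.minAreaRect(P*1000);print(r,'px',cv2.boundingRect(k))
plan(s,(.4787,.3442,.003),30.5)
```

```text
3.7 30.574333220891834 [0.47880947 0.3445902  0.16119841]
252 181
((477.9610900878906, 344.60345458984375), (62.9998779296875, 43.98870849609375), 30.583093643188477) px (233, 155, 38, 53)
plan from [0.4788 0.3446 0.1612] az 30.57 -> rz 0.001 shift [-5.000e-04  1.000e-04  1.582e-01] tilt [ 0.0014 -0.0003]
```

View pics/w3c.png

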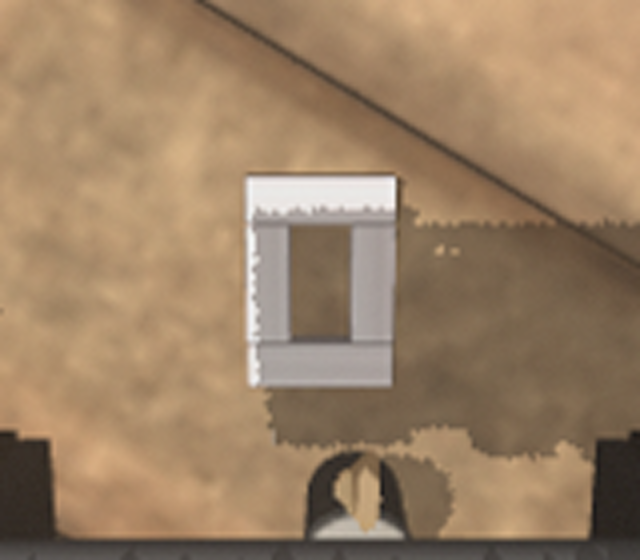

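The spacer fills crop (248,174)–(394,386) squarely, with the pot beyond its lower end. I'll descend and grip.

play_rows(
  increments="0 0 0 -0.0007 0 0.03 1;0 0 0 -0.0007 0 0.07 1;0 0 0 -0.0007 0 0.11 1;0 0 0 -0.0007 0 0.14 1;0 0 0 -0.0007 0 0.152 1;0 0 0 -0.0007 0 0.157 1;0 0 0 -0.0007 0 0.1575 1;0 0 0 -0.0007 0 0.1575 1",
)

```text
time: 4.55
ee_pos: [0.478, 0.3463, 0.0047]
eef_rot: [0.964, 0.265, 0.001, -0.0]
ft_force: [-0.1, -0.2, 0.3]
width: 0.0871
grip_force: 0.0
```

play_rows(
  increments="0 0 0 0 0 0 0.4;0 0 0 0 0 0 0.4;0 0 0 0 0 0 0.4;0 0 0 0 0 0 0.4;0 0 0 0 0 0 0.4;0 0 0 0 0 0 0.4;0 0 0 0 0 0 0.4",
  grip_force=30,
)

```text
time: 5.25
ee_pos: [0.477, 0.3457, 0.003]
eef_rot: [0.964, 0.265, -0.0, 0.0]
ft_force: [0.8, 0.1, -0.3]
width: 0.0432
grip_force: 30.0
```

play_rows(
  increments="0 0 0 0 0 -0.005 0.4;0 0 0 0 0 -0.02 0.4;0 0 0 0 0 -0.05 0.4;0 0 0 0 0 -0.09 0.4;0 0 0 0 0 -0.125 0.4;0 0 0 0 0 -0.15 0.4;0 0 0 0 0 -0.15 0.4",
)

```text
time: 5.95
ee_pos: [0.4783, 0.3475, 0.1582]
eef_rot: [0.964, 0.265, 0.003, -0.001]
ft_force: [0.6, -0.6, -0.7]
width: 0.0435
grip_force: 30.0
```

play_rows(
  increments="0 0 -0.06 -0.01 0.02 0 0.4;0 0 -0.18 -0.03 0.06 0 0.4;0 0 -0.3 -0.05 0.1 0 0.4;0 0 -0.42 -0.07 0.14 0 0.4;0 0 -0.54 -0.09 0.18 0 0.4;0 0 -0.66 -0.108 0.216 0 0.4;0 0 -0.76 -0.123 0.247 0 0.4;0 0 -0.828 -0.133 0.2675 0 0.4",
)

```text
time: 6.75
ee_pos: [0.4989, 0.0448, 0.153]
eef_rot: [0.776, 0.631, -0.0, 0.0]
ft_force: [0.2, -0.0, -0.4]
width: 0.0437
grip_force: 30.0
```

play_rows(
  increments="0 0 0 0 0 0 0.4;0 0 0 0 0 0 0.4;0 0 0 0 0 0 0.4;0 0 0 0 0 0 0.4",
)

```text
time: 7.15
ee_pos: [0.499, 0.0491, 0.1531]
eef_rot: [0.776, 0.631, 0.0, -0.0]
ft_force: [-0.0, 0.6, -0.7]
width: 0.0437
grip_force: 30.0
```

Run:
```python
from h import *
s,c,T=shot('w4')
print(s['time'],az(s),s['ee_pos'],s['width'],s['grip_force'])
tc=s['ee_pos'];print(proj(c,tc,T))
from bench import camera
k=camera('scene');t=camera('top')
i=c['color'][:,:,::-1];o=i[100:384,130:380]
a=k['color'][150:260,170:310,::-1];b=t['color'][150:240,195:315,::-1]
canvas=np.zeros((600,800,3),np.uint8)
canvas[:568,:400]=cv2.resize(o,(400,568)) if 0 else cv2.resize(o,(500,568))[:,50:450]
canvas[:300,410:790]=cv2.resize(a,(380,300));canvas[300:585,410:790]=cv2.resize(b,(380,285))
cv2.imwrite('pics/w4c.png',canvas)
```

```text
7.15 78.22530860944592 [0.49903802 0.04909942 0.15309242] 0.043664455915305135 29.999959766864777
[253.40906489 233.39477826]
```

View pics/w4c.png

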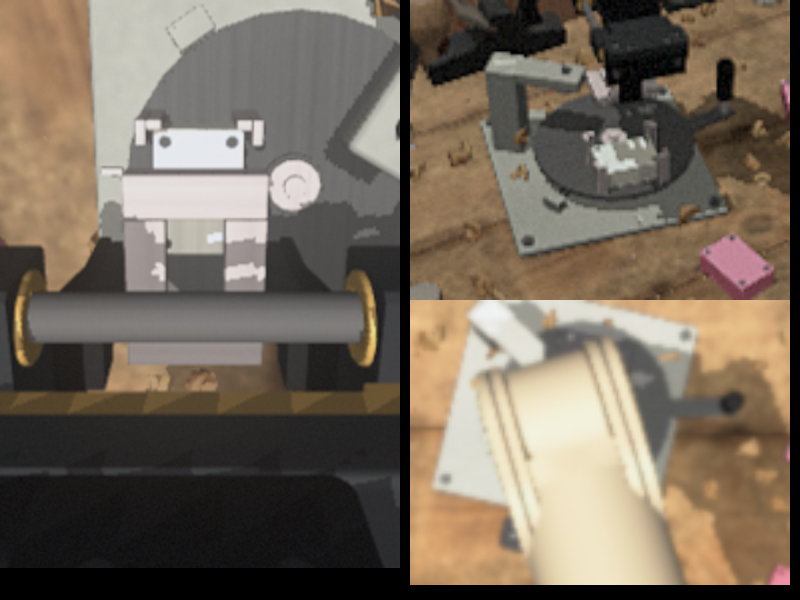

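The spacer hangs level in the fingers over the nest, its near end at about composite (122–268,175) and its far end at (128–262,364). I'll check how it sits in the hand and re-aim.

Run:
```python
from h import *
c=load('w4.npz');T=c['T'];g=cv2.cvtColor(c['color'],cv2.COLOR_RGB2GRAY).astype(int)
f=lambda X,Y:(130+(50+X+.5)/2-.5,100+(Y+.5)/2-.5)
m=R.from_quat(c['q']).as_matrix()
zt=c['ee'][2]
for X,Y,dz in [(122,175,-.004),(268,175,-.004),(128,364,.006),(262,364,.006)]:
    print((m.T@(ray(c,*f(X,Y),zt+dz,T)-c['ee'])).round(4))
print('col 215-240 rows 180-195 @u=222',g[180:212,222],'rear',g[272:290,222]);print('row 198',g[198,208:224],g[198,278:300])
from bench import read_state
s=read_state();plan(s,(.4995,.0465,.090),78.0)
# posts again
P=[ray(c,*f(x,y),.074,T)[:2].round(4) for x,y in [(135,120),(264,120)]];print(P)
n=np.array([.4995,.0465]);e=np.array([np.cos(np.radians(78)),np.sin(np.radians(78))]);l=np.array([e[1],-e[0]])
print('expected',[n+.039*e-.029*l,n+.039*e+.029*l])
```

```text
[ 0.0297 -0.0237  0.004 ]
[0.0297 0.0222 0.004 ]
[-0.0315 -0.0226 -0.006 ]
[-0.0315  0.0212 -0.006 ]
col 215-240 rows 180-195 @u=222 [123 122 123 120 110 104 102 151 206 224 224 223 223 225 227 226 225 223
 223 222 221 222 222 222 223 224 225 201 161 120 123 151] rear [147 144 142 141 144 146 146 147 145 139 144 150 149 144 143 139 140 142]
row 198 [197 198 197 198 197 198 198 194 197 224 224 223 224 223 223 223] [222 222 222 222 221 221 220 221 222 222 188  91 149 228 222 221 221 222
 223 222 212 174]
plan from [0.4991 0.0486 0.153 ] az 78.20 -> rz 0.003 shift [-0.002   0.0008  0.063 ] tilt [0.     0.0001]
[array([0.4795, 0.09  ]), array([0.5358, 0.0782])]
expected [array([0.47924228, 0.0906772 ]), array([0.53597484, 0.07861832])]
```

play_rows(
  increments="0 0 0.003 -0.001 0.0015 0.02 0.4;0 0 0.003 -0.001 0.0015 0.045 0.4;0 0 0.003 -0.001 0.0015 0.062 0.4;0 0 0.003 -0.001 0.0015 0.062 0.4;0 0 0.003 -0.001 0.0015 0.062 0.4;0 0 0.003 -0.001 0.0015 0.062 0.4",
)

```text
time: 7.9
ee_pos: [0.5012, 0.0468, 0.0921]
eef_rot: [0.777, 0.629, 0.001, 0.001]
ft_force: [-0.8, 0.5, -0.4]
width: 0.0434
grip_force: 30.0
```

Run:
```python
from h import *
s,c,T=shot('w5')
for k in range(1):
    plan(s,(.5004,.0471,.0645),78.0)
from bench import camera,read_state
camera('wrist');plan(read_state(),(.5004,.0471,.0645),78.0)
i=c['color'][:,:,::-1];o=i[90:290,130:380];cv2.imwrite('pics/w5c.png',cv2.resize(o,None,fx=3,fy=3,interpolation=cv2.INTER_CUBIC))
```

```text
plan from [0.5012 0.0468 0.0921] az 77.98 -> rz -0.000 shift [ 0.0001 -0.0008  0.0276] tilt [ 0.0016 -0.    ]
plan from [0.5011 0.0467 0.092 ] az 77.97 -> rz -0.001 shift [ 0.0003 -0.0008  0.0275] tilt [ 0.0017 -0.0002]
```

View pics/w5c.png

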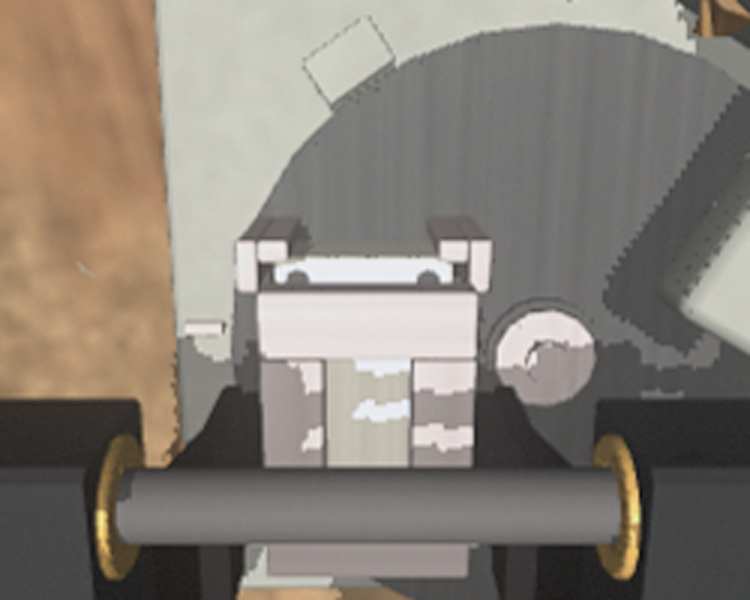

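The posts run from crop 236 to 491 and the spacer from 257 to 477, so it sits about 0.8 mm too far in tool +y. I correct for that while lowering.

play_rows(
  increments="0 0 0 0.0002 -0.0008 0.003 0.4;0 0 0 0.0002 -0.0008 0.01 0.4;0 0 0 0.0002 -0.0008 0.016 0.4;0 0 0 0.0002 -0.0008 0.021 0.4;0 0 0 0.0002 -0.0008 0.025 0.4;0 0 0 0.0002 -0.0008 0.027 0.4;0 0 0 0.0002 -0.0008 0.0275 0.4;0 0 0 0.0002 -0.0008 0.0275 0.4",
)

```text
time: 8.8
ee_pos: [0.4998, 0.047, 0.0636]
eef_rot: [0.777, 0.629, 0.0, 0.0]
ft_force: [-0.0, -0.2, 0.1]
width: 0.0434
grip_force: 30.0
```

play_rows(
  increments="0 0 0 0 0 0 0.6;0 0 0 0 0 0 0.6;0 0 0 0 0 0 0.6;0 0 0 0 0 -0.01 0.6;0 0 0 0 0 -0.03 0.6;0 0 0 0 0 -0.07 0.6;0 0 0 0 0 -0.11 0.7;0 0 0 0 0 -0.137 1",
)

```text
time: 9.6
ee_pos: [0.5003, 0.0474, 0.2041]
eef_rot: [0.777, 0.629, 0.001, 0.001]
ft_force: [0.6, -0.1, 0.8]
width: 0.0613
grip_force: 0.0
```

Run:
```python
from h import *
s,c,T=shot('w6')
print(s['ee_pos'],s['ft_force'])
i=c['color'][:,:,::-1];u,v=proj(c,(.4995,.0465,.07),T).round().astype(int);print(u,v)
o=i[v-65:v+65,u-80:u+80];cv2.imwrite('pics/w6c.png',cv2.resize(o,None,fx=4.6,fy=4.6,interpolation=cv2.INTER_CUBIC))
plan(s,(.4249,-.328,.16),41.6)
```

```text
[0.50034679 0.04743277 0.20408099] [ 0.61188767 -0.1253783   0.82776434]
252 186
plan from [0.5003 0.0474 0.2041] az 78.00 -> rz 0.635 shift [-0.3829  0.0041  0.0439] tilt [ 0.0031 -0.0001]
```

View pics/w6c.png

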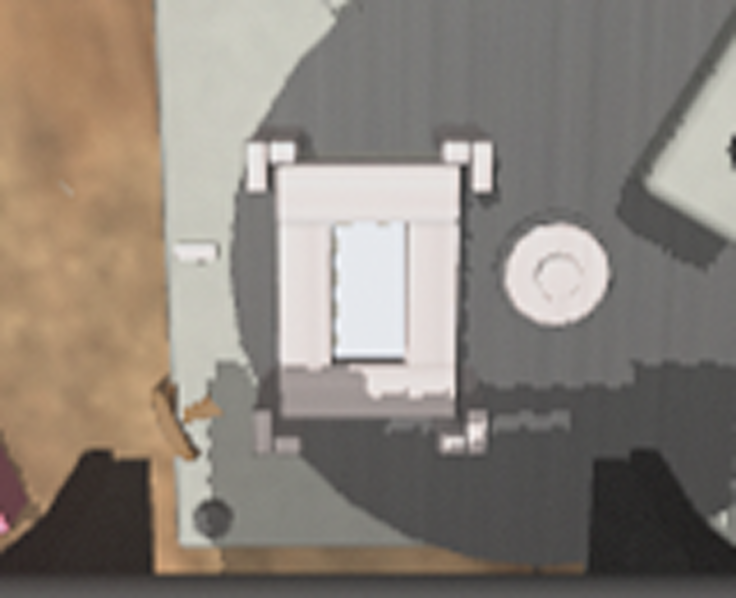

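The spacer lies seated between the posts: spacer crop 277–461, posts 247–493, so both are centred. Next I go to the cover.

play_rows(
  increments="0 0 0.08 -0.048 0.0005 0 1;0 0 0.16 -0.096 0.001 0 1;0 0 0.24 -0.144 0.0015 0 1;0 0 0.32 -0.192 0.002 0 1;0 0 0.4 -0.24 0.0025 0 1;0 0 0.48 -0.288 0.003 0.01 1;0 0 0.56 -0.336 0.0035 0.025 1;0 0 0.635 -0.383 0.004 0.044 1",
)

```text
time: 10.45
ee_pos: [0.4237, -0.3299, 0.1577]
eef_rot: [0.935, 0.353, 0.0, 0.001]
ft_force: [0.5, -0.1, -0.9]
width: 0.0873
grip_force: 0.0
```

play_rows(
  increments="0 0 0 0 0 0 0.5;0 0 0 0 0 0 0.5;0 0 0 0 0 0 0.5;0 0 0 0 0 0 0.5",
)

```text
time: 10.85
ee_pos: [0.4249, -0.3264, 0.1578]
eef_rot: [0.934, 0.356, 0.0, 0.001]
ft_force: [0.5, -0.3, 0.5]
width: 0.0627
grip_force: 0.0
```

Run:
```python
from h import *
s,c,T=shot('w7')
u,v=proj(c,(0.424,-.327,.008),T).round().astype(int);print(s['time'],s['ee_pos'],u,v,s['width'])
i=cv2.imread('pics/w7.png')
hsv=cv2.cvtColor(i,cv2.COLOR_BGR2HSV)
for S,V in [(50,110),(40,100),(60,120)]:
    m=((hsv[...,1]<S)&(hsv[...,2]>V)).astype(np.uint8);q=0*m;q[v-40:v+33,u-35:u+35]=m[v-40:v+33,u-35:u+35]
    cs,_=cv2.findContours(q,cv2.RETR_EXTERNAL,cv2.CHAIN_APPROX_NONE);k=max(cs,key=cv2.contourArea)
    P=np.array([ray(c,a,b,.008,T)[:2] for a,b in k[:,0]],np.float32);r=cv2.minAreaRect(P*1000);print(r,'px',cv2.boundingRect(k))
plan(s,(*(np.array(r[0])/1000),.012))
o=i[v-65:v+65,u-80:u+80];cv2.imwrite('pics/w7c.png',cv2.resize(o,None,fx=4.6,fy=4.6,interpolation=cv2.INTER_CUBIC))
```

```text
10.85 [ 0.42494621 -0.32641936  0.15778411] 252 182 0.06273846640720548
((423.7132873535156, -326.7227478027344), (64.47509765625, 43.82554626464844), 41.012001037597656) px (233, 155, 39, 54)
((423.8652038574219, -326.66412353515625), (64.08663940429688, 43.324100494384766), 42.34190368652344) px (233, 155, 38, 54)
((423.851318359375, -326.8871154785156), (63.99943161010742, 44.266170501708984), 41.72195816040039) px (233, 155, 39, 54)
plan from [ 0.4249 -0.3264  0.1578] az 41.74 -> rz 0.000 shift [-0.0012 -0.0006  0.1458] tilt [ 0.0011 -0.0007]
```

play_rows(
  increments="0 0 0 -0.0012 -0.0006 0.03 0.5;0 0 0 -0.0012 -0.0006 0.07 0.5;0 0 0 -0.0012 -0.0006 0.105 0.5;0 0 0 -0.0012 -0.0006 0.13 0.5;0 0 0 -0.0012 -0.0006 0.141 0.5;0 0 0 -0.0012 -0.0006 0.146 0.5;0 0 0 -0.0012 -0.0006 0.146 0.5;0 0 0 -0.0012 -0.0006 0.146 0.5",
)

```text
time: 11.7
ee_pos: [0.4236, -0.3285, 0.0123]
eef_rot: [0.935, 0.355, 0.001, 0.001]
ft_force: [0.6, 0.7, -0.0]
width: 0.0438
grip_force: 0.0
```

play_rows(
  increments="0 0 0 0 0 0 0.05;0 0 0 0 0 0 0.05;0 0 0 0 0 0 0.05;0 0 0 0 0 0 0.05;0 0 0 0 0 0 0.05;0 0 0 0 0 0 0.05",
  grip_force=30,
)

```text
time: 12.3
ee_pos: [0.4227, -0.328, 0.011]
eef_rot: [0.935, 0.355, 0.0, 0.0]
ft_force: [-1.4, 0.7, 1.6]
width: 0.0114
grip_force: 30.0
```

Run:
```python
from h import *
from bench import read_state
s=read_state();print(s['ee_pos'],az(s),s['width'],s['grip_force'],s['ft_force'])
```

```text
[ 0.42270127 -0.32802593  0.01100329] 41.58322024387892 0.011414054332060771 29.997049570083618 [-1.43409504  0.70178264  1.55609382]
```

play_rows(
  increments="0 0 0 0 0 -0.005 0.05;0 0 0 0 0 -0.02 0.05;0 0 0 0 0 -0.05 0.05;0 0 0 0 0 -0.09 0.05;0 0 0 0 0 -0.125 0.05;0 0 0 0 0 -0.15 0.05;0 0 0 0 0 -0.15 0.05",
)

```text
time: 13.0
ee_pos: [0.4246, -0.329, 0.166]
eef_rot: [0.935, 0.355, 0.002, 0.003]
ft_force: [1.4, 0.4, -0.8]
width: 0.0118
grip_force: 30.0
```

play_rows(
  increments="0 0 -0.08 0.038 -0.0285 0 0.05;0 0 -0.16 0.076 -0.057 0 0.05;0 0 -0.24 0.114 -0.0855 0 0.05;0 0 -0.32 0.152 -0.114 0 0.05;0 0 -0.4 0.19 -0.1425 0 0.05;0 0 -0.48 0.228 -0.171 0 0.05;0 0 -0.56 0.27 -0.2 0 0.05;0 0 -0.635 0.307 -0.229 0 0.05",
)

```text
time: 13.8
ee_pos: [0.5002, 0.049, 0.1611]
eef_rot: [0.776, 0.63, -0.0, 0.0]
ft_force: [0.5, -0.2, -1.1]
width: 0.0116
grip_force: 30.0
```

play_rows(
  increments="0 0 0 0 0 0 0.05;0 0 0 0 0 0 0.05;0 0 0 0 0 0 0.05;0 0 0 0 0 0 0.05",
)

```text
time: 14.2
ee_pos: [0.5001, 0.0457, 0.1608]
eef_rot: [0.778, 0.628, -0.0, 0.0]
ft_force: [0.5, 0.5, -0.4]
width: 0.0116
grip_force: 30.0
```

Run:
```python
from h import *
s,c,T=shot('w8')
print(s['time'],s['width'],s['grip_force']);plan(s,(.5004,.0471,.11),78)
u,v=proj(c,s['ee_pos'],T).round().astype(int);print(u,v)
i=cv2.imread('pics/w8.png');o=i[v-60:v+60,u-80:u+80];cv2.imwrite('pics/w8c.png',cv2.resize(o,None,fx=5,fy=5,interpolation=cv2.INTER_CUBIC));print(u-80,v-60)
```

```text
14.2 0.011610607180190661 29.996363818645477
plan from [0.5001 0.0457 0.1608] az 77.83 -> rz -0.003 shift [ 0.0015 -0.      0.0508] tilt [-0.0004 -0.0006]
253 233
173 173
```

View pics/w8c.png

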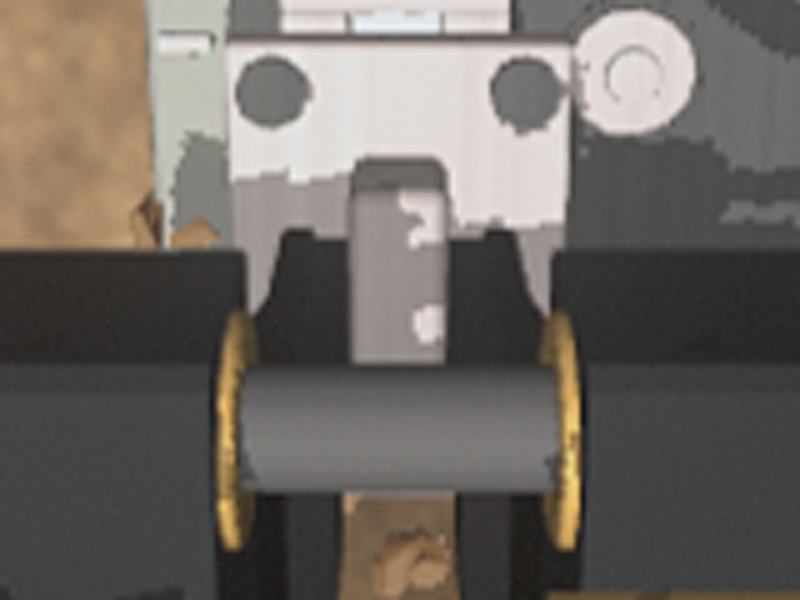

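The cover hangs level by its rib. Its front edge is at crop y≈37 (bottom) and 43 (top), with sides at 228 and 572.

Run:
```python
from h import *
c=load('w8.npz');T=c['T'];m=R.from_quat(c['q']).as_matrix();zt=c['ee'][2]
f=lambda X,Y:(173+(X+.5)/5-.5,173+(Y+.5)/5-.5)
for n,X,Y,dz in [('fb l',228,36,-.011),('fb r',572,36,-.011),('ft l',228,44,-.003),('ft r',572,44,-.003),('screwL',272,92,-.003),('screwR',526,92,-.003),('rib top front',398,190,.013),('rib base front',398,158,-.003),('ribL',350,300,.013),('ribR',447,300,.013)]:
    print(n,(m.T@(ray(c,*f(X,Y),zt+dz,T)-c['ee'])).round(4))
# same edges measured on bench (w7), known centre (.42385,-.3268) az 41.7
d=load('w7.npz');md=R.from_quat(d['q']).as_matrix()
g=cv2.cvtColor(d['color'],cv2.COLOR_RGB2GRAY).astype(int)
print(g[148:205,240],g[170,228:278])
g=cv2.cvtColor(c['color'],cv2.COLOR_RGB2GRAY).astype(int);print(g[176:212,235])
print('bench screws')
h=lambda u,v:(md.T@(ray(d,u,v,.008,d['T'])-np.array([.42385,-.3268,.008]))).round(4)
gd=cv2.cvtColor(d['color'],cv2.COLOR_RGB2GRAY)
for u0 in (233,253):
    w=gd[155:171,u0+1:u0+18];q=(w<110).astype(np.uint8)
    n,l,st,ce=cv2.connectedComponentsWithStats(q)
    for k in range(1,n):
        if st[k,4]>8:print(st[k],h(ce[k][0]+u0+1,ce[k][1]+155))
```

```text
fb l [ 0.0329 -0.0229  0.011 ]
fb r [0.0329 0.0219 0.011 ]
ft l [ 0.0337 -0.0219  0.003 ]
ft r [0.0337 0.0209 0.003 ]
screwL [ 0.0275 -0.0166  0.003 ]
screwR [0.0275 0.0153 0.003 ]
rib top front [ 0.02   -0.0008 -0.013 ]
rib base front [ 0.0188 -0.0008  0.003 ]
ribL [ 0.0062 -0.0065 -0.013 ]
ribR [ 0.0062  0.005  -0.013 ]
[150 149 149 149 146 143 121 157 195 153 106 111 114 117 114 115 216 238
 234 233 233 233 232 232 233 235 207 164 169 169 171 170 172 171 171 171
 170 170 170 172 171 171 171 171 170 170 170 168 169 169 171 173 136  89
  81  84  85] [158 156 152 151 136 162 237 233 232 231 230 231 232 233 231 231 230 233
 224 143 170 175 172 168 170 164 160 156 142 133 163 175 220 232 231 228
 228 227 228 230 230 233 224 121 134 153 151 148 149 149]
[210 223 226 169  94 144 202 222 223 222 222 224 227 204 179 179 177 211
 225 223 222 222 221 221 222 222 222 221 221 222 222 224 189 149 153 154]
bench screws
```

play_rows(
  increments="0 0 -0.003 -0.0008 -0.0001 0.02 0.05;0 0 -0.003 -0.0008 -0.0001 0.045 0.05;0 0 -0.003 -0.0008 -0.0001 0.06 0.05;0 0 -0.003 -0.0008 -0.0001 0.06 0.05;0 0 -0.003 -0.0008 -0.0001 0.06 0.05;0 0 -0.003 -0.0008 -0.0001 0.06 0.05",
)

```text
time: 14.85
ee_pos: [0.5008, 0.0464, 0.102]
eef_rot: [0.776, 0.63, 0.001, 0.0]
ft_force: [-0.1, 0.5, -0.0]
width: 0.0119
grip_force: 30.0
```

Run:
```python
from h import *
s,c,T=shot('w9');plan(s,(.4998,.0449,.0815),78.0)
m=R.from_quat(s['eef_rot']).as_matrix();g=cv2.cvtColor(c['color'],cv2.COLOR_RGB2GRAY).astype(int)
# predicted pixels: nest post outer corners and cover front bottom edge
e=m[:2,0];l=m[:2,1];n=np.array([.4995,.0463])
for a,b in((.039,-.029),(.039,.029),(.024+.005,-.029)): print(proj(c,(*(n+a*e+b*l),.074),T).round(1))
tc=s['ee_pos'];
for y in(-.022,.022):print('cover fb',proj(c,tc+m@[.0333,y,.011],T).round(1))
v=int(proj(c,(*(n+.036*e),.074),T)[1]);print('row',v);
for r in (v,v+2):print(g[r,200:306].tolist())
```

```text
plan from [0.5008 0.0464 0.102 ] az 78.13 -> rz 0.002 shift [-0.0016 -0.0007  0.0205] tilt [ 0.0016 -0.    ]
[210.5 166.6]
[292.6 166.6]
[211.  180.4]
cover fb [219.6 179.2]
cover fb [287.2 179.2]
row 170
[195, 196, 197, 197, 197, 198, 196, 197, 196, 196, 192, 200, 230, 228, 226, 228, 224, 175, 158, 232, 228, 226, 226, 227, 226, 227, 225, 166, 78, 103, 104, 102, 102, 107, 120, 127, 126, 127, 126, 127, 126, 126, 126, 125, 125, 127, 126, 125, 128, 126, 127, 126, 127, 125, 126, 126, 127, 126, 126, 126, 126, 125, 126, 128, 123, 124, 125, 123, 123, 124, 124, 125, 125, 124, 107, 129, 218, 227, 224, 223, 223, 224, 224, 225, 200, 131, 218, 229, 224, 224, 225, 202, 98, 113, 114, 115, 116, 115, 114, 111, 112, 112, 115, 114, 114, 112]
[197, 197, 195, 196, 197, 198, 197, 196, 194, 197, 189, 190, 229, 228, 227, 227, 224, 173, 141, 227, 225, 223, 222, 221, 222, 223, 219, 171, 80, 89, 92, 101, 103, 104, 102, 103, 107, 108, 108, 108, 108, 108, 109, 108, 106, 103, 102, 102, 102, 108, 108, 107, 107, 107, 108, 107, 107, 106, 102, 102, 106, 106, 107, 106, 107, 108, 106, 108, 106, 108, 104, 101, 102, 106, 102, 137, 217, 226, 224, 223, 221, 223, 223, 223, 189, 133, 218, 227, 224, 225, 225, 199, 92, 117, 115, 116, 115, 115, 114, 112, 112, 112, 114, 113, 112, 111]
```

Run:
```python
from h import *
c=load('w9.npz');T=c['T'];g=cv2.cvtColor(c['color'],cv2.COLOR_RGB2GRAY).astype(int)
print('post L col 222,224',g[160:176,222].tolist(),g[160:176,224].tolist());print('post R col 281',g[160:176,281].tolist())
print('cover front',g[170:192,235].tolist(),g[170:192,275].tolist())
print('row 184',g[184,212:226].tolist(),g[184,280:294].tolist())
```

```text
post L col 222,224 [100, 97, 104, 108, 107, 107, 102, 188, 229, 228, 226, 225, 222, 156, 179, 227] [109, 107, 106, 107, 108, 105, 102, 187, 229, 228, 226, 225, 222, 154, 177, 224]
post R col 281 [104, 99, 98, 101, 103, 103, 94, 187, 227, 227, 224, 223, 223, 158, 74, 81]
cover front [127, 115, 103, 100, 183, 224, 224, 225, 231, 176, 98, 147, 207, 225, 226, 225, 225, 225, 228, 229, 229, 231] [129, 133, 137, 109, 183, 225, 223, 222, 229, 173, 94, 128, 193, 227, 169, 90, 111, 119, 119, 119, 119, 118]
row 184 [119, 119, 116, 113, 113, 145, 218, 229, 228, 229, 231, 228, 188, 164] [182, 204, 230, 228, 226, 226, 215, 138, 79, 98, 100, 105, 116, 114]
```

play_rows(
  increments="0 0 0.002 -0.0015 -0.0005 0.002 0.05;0 0 0.002 -0.0015 -0.0005 0.007 0.05;0 0 0.002 -0.0015 -0.0005 0.012 0.05;0 0 0.002 -0.0015 -0.0005 0.016 0.05;0 0 0.002 -0.0015 -0.0005 0.019 0.05;0 0 0.002 -0.0015 -0.0005 0.0205 0.05;0 0 0.002 -0.0015 -0.0005 0.0205 0.05;0 0 0.002 -0.0015 -0.0005 0.0205 0.05",
)

```text
time: 15.7
ee_pos: [0.4991, 0.045, 0.0809]
eef_rot: [0.777, 0.63, -0.0, 0.0]
ft_force: [-5.2, -1.3, 9.2]
width: 0.0115
grip_force: 30.0
```

play_rows(
  increments="0 0 0 0 0 0 0.45;0 0 0 0 0 0 0.45;0 0 0 0 0 0 0.45;0 0 0 0 0 0 0.45;0 0 0 0 0 -0.01 0.45;0 0 0 0 0 -0.03 0.45;0 0 0 0 0 -0.07 0.45;0 0 0 0 0 -0.122 0.45",
)

```text
time: 16.5
ee_pos: [0.4981, 0.0451, 0.2012]
eef_rot: [0.777, 0.63, -0.001, -0.001]
ft_force: [1.3, -0.4, 0.7]
width: 0.0393
grip_force: 0.0
```

Run:
```python
from h import *
s,c,T=shot('w10');print(s['time'],s['ee_pos'],s['ft_force'],s['width'])
i=cv2.imread('pics/w10.png')
hsv=cv2.cvtColor(i,cv2.COLOR_BGR2HSV)
u,v=proj(c,(.4995,.0463,.078),T).round().astype(int);print(u,v)
g=cv2.cvtColor(i,cv2.COLOR_BGR2GRAY).astype(int)
m=R.from_quat(s['eef_rot']).as_matrix()[:2];n=np.array([.4995,.0463])
for z in(.078,.070):
  for a,b in[(.032,-.022),(.032,.022),(-.032,.022),(-.032,-.022)]:print(z,proj(c,(*(n+m[:,0]*a+m[:,1]*b),z),T).round(1))
print('posts',[proj(c,(*(n+m[:,0]*a+m[:,1]*b),.074),T).round(1) for a,b in[(.039,-.029),(.039,.029),(-.039,.029),(-.039,-.029)]])
for r in(v-16,v,v+16):print('row',r,u-40,g[r,u-40:u+40].tolist())
for q in(u-14,u,u+10):print('col',q,v-45,g[v-45:v+45,q].tolist())
```

```text
16.5 [0.49811467 0.04505486 0.20122083] [ 1.34026775 -0.43109062  0.66761277] 0.0392849022936274
254 186
0.078 [233.3 155.9]
0.078 [275.2 156. ]
0.078 [273.9 213.5]
0.078 [234.4 213.5]
0.07 [233.8 155. ]
0.07 [274.6 155. ]
0.07 [273.4 211.2]
0.07 [234.8 211.1]
posts [array([226.9, 148.8]), array([281.7, 148.9]), array([279.7, 218.2]), array([228.5, 218.1])]
row 170 214 [201, 201, 203, 202, 202, 199, 201, 202, 203, 190, 134, 121, 122, 123, 121, 121, 122, 121, 114, 158, 236, 230, 230, 229, 227, 229, 230, 232, 232, 229, 228, 229, 230, 231, 205, 130, 127, 112, 115, 114, 116, 114, 115, 126, 168, 214, 232, 226, 225, 227, 228, 227, 226, 227, 225, 226, 226, 227, 230, 224, 132, 83, 96, 120, 118, 119, 118, 118, 120, 120, 108, 102, 117, 125, 168, 210, 226, 229, 228, 228]
row 186 214 [204, 203, 201, 203, 202, 202, 203, 202, 202, 206, 191, 123, 120, 121, 120, 119, 119, 122, 117, 158, 230, 229, 229, 230, 228, 228, 229, 231, 231, 228, 227, 228, 230, 220, 157, 220, 228, 225, 224, 225, 226, 224, 223, 223, 205, 161, 157, 180, 229, 227, 227, 225, 225, 225, 225, 226, 227, 228, 230, 218, 83, 84, 96, 118,
[... 1129 characters left out ...]
, 226, 226, 226, 226, 226, 227, 226, 226, 226, 226, 225, 225, 225, 226, 225, 225, 224, 224, 224, 224, 224, 224, 223, 224, 228, 194, 153, 146, 130, 148, 162, 161, 159, 161, 160, 161, 122, 80, 84, 85, 82, 83, 83, 84, 82, 84, 82, 82, 83, 81, 82, 81, 80, 78]
col 264 141 [125, 125, 124, 123, 125, 124, 125, 124, 125, 125, 125, 126, 111, 196, 164, 189, 230, 231, 229, 224, 219, 221, 223, 230, 231, 229, 229, 228, 228, 228, 228, 229, 228, 228, 228, 228, 227, 228, 227, 228, 228, 228, 228, 227, 228, 227, 227, 227, 227, 227, 227, 227, 227, 227, 227, 226, 227, 227, 226, 226, 226, 225, 225, 227, 226, 224, 173, 112, 107, 132, 149, 158, 122, 82, 86, 85, 87, 87, 86, 85, 86, 85, 84, 84, 85, 85, 84, 83, 85, 83]
```

The cover is seated, about 0.5 mm from centre and level with the prediction. Next I approach the lever grip, stopping short of it to measure its position.

play_rows(
  increments="0 0 -0.03 -0.025 0.013 0 0.5;0 0 -0.06 -0.05 0.026 0 0.5;0 0 -0.1 -0.075 0.04 0 0.5;0 0 -0.14 -0.1 0.053 0 0.5;0 0 -0.18 -0.13 0.069 0 0.5;0 0 -0.22 -0.16 0.085 0 0.5;0 0 -0.25 -0.185 0.098 0 0.5;0 0 -0.262 -0.197 0.104 0 0.5",
)

```text
time: 17.35
ee_pos: [0.5602, -0.1722, 0.2007]
eef_rot: [0.689, 0.725, -0.0, 0.0]
ft_force: [-0.3, 0.0, -0.3]
width: 0.0435
grip_force: 0.0
```

play_rows(
  increments="0 0 0 0 0 0 0.5;0 0 0 0 0 0 0.5;0 0 0 0 0 0 0.5;0 0 0 0 0 0 0.5",
)

```text
time: 17.75
ee_pos: [0.5601, -0.1678, 0.2008]
eef_rot: [0.687, 0.726, 0.0, 0.0]
ft_force: [-0.2, -0.9, 0.1]
width: 0.0435
grip_force: 0.0
```

Run:
```python
from h import *
s,c,T=shot('w11');print(s['time'],s['ee_pos'],az(s))
u,v=proj(c,(.556,-.109,.085),T).round().astype(int);print(u,v)
g=cv2.cvtColor(c['color'],cv2.COLOR_RGB2GRAY)
q=np.zeros_like(g);q[v-40:v+30,u-40:u+40]=(g[v-40:v+30,u-40:u+40]<55)
n,l,st,ce=cv2.connectedComponentsWithStats(q)
for k in range(1,n):
    if st[k,4]>30:print(st[k],ce[k],ray(c,*ce[k],.085,T))
print(g[v-24:v+28:3,u-30:u+30:3])
```

```text
17.75 [ 0.56011904 -0.16781515  0.20075078] 93.1369163528792
252 132
[[150 132 107 100  98 113 122 125 121 119 121 119 123 115 142 140 144 144
  143 149]
 [143 128 103 102 111 116 122 131 120 119 121 118 122 123 142 149 155 139
  146 152]
 [131 117  96  99 115 122 124 136 121 120 119 120 122 126 158 159 152 153
  155 159]
 [126 108  91 101 109 122 123 134 119 119 120 120 122 129 161 163 151 163
  160 172]
 [119 104  86  82 104 119 125 134 119 120 122 121 121 148 156 163 159 171
  158 177]
 [109 101  85  79  99 105 131 147 104  56  62  57  97 172 165 166 174 170
  159 176]
 [111  98  88  76  87  97 126 146  66  76  75  73  64 175 161 158 177 173
  157 173]
 [116 100  89  86  83  99 116  68  73  74  73  71  69  63 147 151 170 175
  159 169]
 [110 106  92  84  83  97 109  58  72  72  72  69  67  65 147 154 159 170
  177 162]
 [115 107 101  90  72  89 108 110  69  69  69  65  66  88 157 160 161 169
  171 168]
 [108 111 101  91  75  86 111 141  47  61  64  62  52 110 169 165 154 146
  156 159]
 [114 108 102  86  78  88 113 134 146  84  79  82 108 112 170 161 153 145
  142 154]
 [145 126 104  88  86 100 118 130 139  98 110 106 103 106 126 167 160 153
  153 157]
 [167 117  98  80  96 115 127 131 131 123 108 102 102  97 119 160 155 151
  150 155]
 [138 119 144  75 104 123 131 136 137 127 100 103 102 101 122 149 146 139
  149 118]
 [130 118  99  74 112 121 127 128 139 137 131  98 102 119 166 154 136 137
  154 154]
 [127 115 102  69 114 119 128 125 127 132 140 139 144 162 152 145 145 149
  159 154]
 [122 113 101  69 119 119 128 134 138 149 148 134 136 154 148 143 148 162
  166 165]]
```

The grip top centres on (253,131), matching the prediction. I move over it and check before going down.

play_rows(
  increments="0 0 0 0.02 0 0.02 0.5;0 0 0 0.045 -0.0008 0.05 0.5;0 0 0 0.0594 -0.0008 0.075 0.5;0 0 0 0.0594 -0.0008 0.09 0.5;0 0 0 0.0594 -0.0008 0.09 0.5;0 0 0 0.0594 -0.0008 0.09 0.5",
)

```text
time: 18.4
ee_pos: [0.5566, -0.1111, 0.1111]
eef_rot: [0.689, 0.725, 0.0, 0.0]
ft_force: [0.7, -0.4, 0.8]
width: 0.0439
grip_force: 0.0
```

Run:
```python
from h import *
from bench import read_state
s=read_state();plan(s,(.556,-.1087,.045),93)
O=np.array([.5484,.0359]);a0=np.radians(-87.0)
e=np.array([np.cos(np.radians(93)),np.sin(np.radians(93))]);l=np.array([e[1],-e[0]])
for th in np.linspace(0,.80,9):
    d=.145*(np.array([np.cos(a0-th),np.sin(a0-th)])-np.array([np.cos(a0),np.sin(a0)]))
    print(round(th,3),'rz',round(th,3),(d@e).round(4),(d@l).round(4))
```

```text
plan from [ 0.5566 -0.1111  0.1111] az 92.97 -> rz -0.000 shift [ 0.0025 -0.0005  0.0661] tilt [ 0.0006 -0.0005]
0.0 rz 0.0 0.0 0.0
0.1 rz 0.1 0.0007 -0.0145
0.2 rz 0.2 0.0029 -0.0288
0.3 rz 0.3 0.0065 -0.0429
0.4 rz 0.4 0.0114 -0.0565
0.5 rz 0.5 0.0178 -0.0695
0.6 rz 0.6 0.0253 -0.0819
0.7 rz 0.7 0.0341 -0.0934
0.8 rz 0.8 0.044 -0.104
```

play_rows(
  increments="0 0 0 0.0025 -0.0005 0.015 0.5;0 0 0 0.0025 -0.0005 0.035 0.5;0 0 0 0.0025 -0.0005 0.055 0.5;0 0 0 0.0025 -0.0005 0.066 0.5;0 0 0 0.0025 -0.0005 0.066 0.45;0 0 0 0.0025 -0.0005 0.066 0.4;0 0 0 0.0025 -0.0005 0.066 0.35;0 0 0 0.0025 -0.0005 0.066 0.32",
)

```text
time: 19.2
ee_pos: [0.5561, -0.1077, 0.0453]
eef_rot: [0.688, 0.726, 0.0, 0.001]
ft_force: [0.4, -0.4, -0.7]
width: 0.03
grip_force: 0.0
```

Run:
```python
from h import *
from bench import read_state
s=read_state();print(s['width'],s['ft_force']);plan(s,(.556,-.1087,.045),93)
```

```text
0.030010937986636996 [ 0.40750293 -0.38433733 -0.7085289 ]
plan from [ 0.5561 -0.1077  0.0453] az 93.03 -> rz 0.001 shift [-0.001  -0.0002  0.0003] tilt [ 0.0015 -0.0005]
```

First pull of the lever.

play_rows(
  increments="0 0 0.05 0.0002 -0.0072 0 0.32;0 0 0.1 0.0007 -0.0145 0 0.32;0 0 0.15 0.0016 -0.0217 0 0.32;0 0 0.2 0.0029 -0.0288 0 0.32;0 0 0.25 0.0045 -0.0359 0 0.32;0 0 0.3 0.0065 -0.0429 0 0.32;0 0 0.35 0.0088 -0.0497 0 0.32;0 0 0.4 0.0114 -0.0565 0 0.32",
)

```text
time: 20.0
ee_pos: [0.5001, -0.0992, 0.0453]
eef_rot: [0.819, 0.574, 0.002, 0.001]
ft_force: [6.8, -0.3, -4.8]
width: 0.028
grip_force: 3.2
```

play_rows(
  increments="0 0 0.05 0.0002 -0.0072 0 0.32;0 0 0.1 0.0007 -0.0145 0 0.32;0 0 0.15 0.0016 -0.0217 0 0.32;0 0 0.2 0.0029 -0.0288 0 0.32;0 0 0.25 0.0045 -0.0359 0 0.32;0 0 0.3 0.0065 -0.0429 0 0.32;0 0 0.35 0.0088 -0.0497 0 0.32;0 0 0.4 0.0114 -0.0565 0 0.32",
)

```text
time: 20.8
ee_pos: [0.4515, -0.0698, 0.0456]
eef_rot: [0.917, 0.399, 0.002, 0.002]
ft_force: [21.2, -12.1, -12.9]
width: 0.0278
grip_force: 12.5
```

play_rows(
  increments="0 0 0 0 0 0 0.32;0 0 0 0 0 0 0.32",
)

```text
time: 21.0
ee_pos: [0.452, -0.0704, 0.0458]
eef_rot: [0.916, 0.4, 0.003, 0.002]
ft_force: [10.1, -5.9, -5.8]
width: 0.0277
grip_force: 5.2
```

```bash
cat > lev.py <<'E'
from h import *
from bench import read_state,camera
s=read_state();O=np.array([.5484,.0359]);p=s['ee_pos'][:2]-O
th=np.radians(-87)-np.arctan2(p[1],p[0])
print('t',s['time'],'tool angle',th,'r',np.hypot(*p),'width',s['width'],'F',s['ft_force'].round(1) if hasattr(s['ft_force'],'round') else s['ft_force'],'az',az(s))
f=s['width']/2-.01;print('lever pushed >= approx',th-f/.145)
E
python3 lev.py
```

```text
t 21.0 tool angle 0.788867897977189 r 0.14353618727006634 width 0.027736157858631212 F [10.1 -5.9 -5.8] az 47.17060387330952
lever pushed >= approx 0.7621914915681159
```

play_rows(
  increments="0 0 0.01 0 -0.0015 0 0.32;0 0 0.02 0 -0.003 0 0.32;0 0 0.02 0 -0.003 0 0.32",
)

```text
time: 21.3
ee_pos: [0.4516, -0.0698, 0.046]
eef_rot: [0.921, 0.39, 0.004, 0.003]
ft_force: [18.7, -12.0, -15.8]
width: 0.0279
grip_force: 10.8
```

```bash
python3 lev.py
```

```text
t 21.3 tool angle 0.7941476574030311 r 0.14333826452590584 width 0.02794402303528263 F [ 18.7 -12.  -15.8] az 45.957076084822404
lever pushed >= approx 0.7667544745227461
```

The lever is at its stop, since the force rises without any travel. I return it home.

play_rows(
  increments="0 0 -0.05 0.0002 0.0072 0 0.32;0 0 -0.1 0.0007 0.0145 0 0.32;0 0 -0.15 0.0016 0.0217 0 0.32;0 0 -0.2 0.0029 0.0288 0 0.32;0 0 -0.25 0.0045 0.0359 0 0.32;0 0 -0.3 0.0065 0.0429 0 0.32;0 0 -0.35 0.0088 0.0497 0 0.32;0 0 -0.4 0.0114 0.0565 0 0.32",
)

```text
time: 22.1
ee_pos: [0.4972, -0.0987, 0.0456]
eef_rot: [0.824, 0.567, 0.001, 0.001]
ft_force: [2.6, -0.7, 1.9]
width: 0.0279
grip_force: 1.1
```

play_rows(
  increments="0 0 -0.06 0.0003 0.0087 0 0.32;0 0 -0.12 0.001 0.0174 0 0.32;0 0 -0.18 0.0023 0.026 0 0.32;0 0 -0.24 0.0042 0.0345 0 0.32;0 0 -0.3 0.0065 0.0429 0 0.32;0 0 -0.36 0.0093 0.0511 0 0.32;0 0 -0.42 0.0125 0.0591 0 0.32;0 0 -0.42 0.0125 0.0591 0 0.32",
)

```text
time: 22.9
ee_pos: [0.5563, -0.1077, 0.0449]
eef_rot: [0.688, 0.726, 0.001, 0.0]
ft_force: [0.4, 0.6, -0.3]
width: 0.0278
grip_force: 0.0
```

play_rows(
  increments="0 0 0 0 0 0 0.32;0 0 0 0 0 0 0.32",
)

```text
time: 23.1
ee_pos: [0.5549, -0.1079, 0.0445]
eef_rot: [0.689, 0.725, -0.0, 0.0]
ft_force: [0.2, -0.3, -0.4]
width: 0.0277
grip_force: 0.0
```

```bash
cat >> lev.py <<'E'
plan(s,(.556,-.1087,.045),93)
c=camera('top');i=c['color'];hsv=cv2.cvtColor(i,cv2.COLOR_RGB2HSV)
m=((hsv[...,1]<45)&(hsv[...,2]>205)).astype(np.uint8)
# white stack on dial
for d in range(0,160,5):
    pass
n,l,st,ce=cv2.connectedComponentsWithStats(m)
for k in range(1,n):
    P=ray(c,*ce[k],.08)[:2]
    r=P-O
    if st[k,4]>15 and np.hypot(*r)<.14: print('blob',st[k],P.round(3),'r %.3f'%np.hypot(*r),'dial angle if nest',np.radians(168)-np.arctan2(r[1],r[0]))
E
python3 lev.py
```

```text
t 23.1 tool angle 0.007324242783127932 r 0.14389807598657658 width 0.027671940666286414 F [ 0.2 -0.3 -0.4] az 92.95586155852362
lever pushed >= approx -0.019130725031652807
plan from [ 0.5549 -0.1079  0.0445] az 92.96 -> rz -0.001 shift [-0.0009  0.0011 -0.0005] tilt [-0.0002 -0.0003]
blob [ 202  144   83   81 1993] [0.543 0.075] r 0.039 dial angle if nest 1.2319963621696326
blob [245 180   9   9  61] [0.545 0.036] r 0.003 dial angle if nest 6.069897171111281
blob [227 183  19  21 262] [0.515 0.075] r 0.051 dial angle if nest 0.6541793501728255
```

After stroke 1 the stack is at about 0.65–0.70 rad and the lever is home. Second stroke next.

play_rows(
  increments="0 0 0.05 0.0002 -0.0072 0 0.32;0 0 0.1 0.0007 -0.0145 0 0.32;0 0 0.15 0.0016 -0.0217 0 0.32;0 0 0.2 0.0029 -0.0288 0 0.32;0 0 0.25 0.0045 -0.0359 0 0.32;0 0 0.3 0.0065 -0.0429 0 0.32;0 0 0.35 0.0088 -0.0497 0 0.32;0 0 0.4 0.0114 -0.0565 0 0.32",
)

```text
time: 23.95
ee_pos: [0.4993, -0.0992, 0.0449]
eef_rot: [0.819, 0.573, 0.001, 0.001]
ft_force: [6.6, 0.2, -2.6]
width: 0.0281
grip_force: 3.2
```

play_rows(
  increments="0 0 0.05 0.0002 -0.0072 0 0.32;0 0 0.1 0.0007 -0.0145 0 0.32;0 0 0.15 0.0016 -0.0217 0 0.32;0 0 0.2 0.0029 -0.0288 0 0.32;0 0 0.25 0.0045 -0.0359 0 0.32;0 0 0.3 0.0065 -0.0429 0 0.32;0 0 0.36 0.0093 -0.0511 0 0.32;0 0 0.42 0.0125 -0.0591 0 0.32",
)

```text
time: 24.75
ee_pos: [0.4504, -0.0692, 0.0456]
eef_rot: [0.921, 0.389, 0.004, 0.003]
ft_force: [36.3, -23.4, -30.7]
width: 0.0276
grip_force: 21.2
```

play_rows(
  increments="0 0 0 0 0 0 0.32;0 0 0 0 0 0 0.32",
)

```text
time: 24.95
ee_pos: [0.4511, -0.0702, 0.0459]
eef_rot: [0.921, 0.39, 0.004, 0.003]
ft_force: [18.9, -11.4, -12.8]
width: 0.028
grip_force: 10.9
```

```bash
python3 lev.py
```

```text
t 24.95 tool angle 0.7944020248518922 r 0.1439178636633631 width 0.02803282020973612 F [ 18.9 -11.4 -12.8] az 45.91527358063231
lever pushed >= approx 0.7667026448183193
plan from [ 0.4511 -0.0702  0.0459] az 45.92 -> rz -0.822 shift [0.0453 0.1021 0.0021] tilt [ 0.0101 -0.0033]
blob [ 202  143   84   80 2164] [0.55  0.081] r 0.045 dial angle if nest 1.3857337805570697
blob [245 180   9   9  60] [0.545 0.036] r 0.003 dial angle if nest -0.08301560891329363
```

play_rows(
  increments="0 0 -0.05 0.0002 0.0072 0 0.32;0 0 -0.1 0.0007 0.0145 0 0.32;0 0 -0.15 0.0016 0.0217 0 0.32;0 0 -0.2 0.0029 0.0288 0 0.32;0 0 -0.25 0.0045 0.0359 0 0.32;0 0 -0.3 0.0065 0.0429 0 0.32;0 0 -0.35 0.0088 0.0497 0 0.32;0 0 -0.4 0.0114 0.0565 0 0.32",
)

```text
time: 25.8
ee_pos: [0.4964, -0.0991, 0.0451]
eef_rot: [0.824, 0.567, 0.001, 0.001]
ft_force: [2.4, -0.7, 1.5]
width: 0.0277
grip_force: 1.1
```

play_rows(
  increments="0 0 -0.06 0.0003 0.0087 0 0.32;0 0 -0.12 0.001 0.0174 0 0.32;0 0 -0.18 0.0023 0.026 0 0.32;0 0 -0.24 0.0042 0.0345 0 0.32;0 0 -0.3 0.0065 0.0429 0 0.32;0 0 -0.36 0.0093 0.0511 0 0.32;0 0 -0.42 0.0125 0.0591 0 0.32;0 0 -0.42 0.0125 0.0591 0 0.32",
)

```text
time: 26.6
ee_pos: [0.5557, -0.108, 0.0445]
eef_rot: [0.688, 0.726, 0.0, 0.0]
ft_force: [-0.4, -0.4, 1.4]
width: 0.0275
grip_force: 0.0
```

play_rows(
  increments="0 0 0 0 0 0 0.32;0 0 0 0 0 0 0.32",
)

```text
time: 26.8
ee_pos: [0.5546, -0.1081, 0.0444]
eef_rot: [0.689, 0.725, -0.0, -0.0]
ft_force: [0.9, -0.2, -0.2]
width: 0.028
grip_force: 0.0
```

```bash
python3 lev.py
python3 - <<'E'
from h import *
from bench import camera
c=camera('top');O=np.array([.5484,.0359]);hsv=cv2.cvtColor(c['color'],cv2.COLOR_RGB2HSV)
for th in (.35,.698,1.0,1.396,1.75,2.094):
    a=np.radians(168)-th;print(th,[hsv[int(v),int(u)].tolist() for u,v in [proj(c,(*(O+.05*np.array([np.cos(a),np.sin(a)])),.09))]])
E
```

```text
t 26.8 tool angle 0.009383010937496605 r 0.14413081966417005 width 0.028029899594314567 F [ 0.9 -0.2 -0.2] az 92.94721317201484
lever pushed >= approx -0.018306298008415694
plan from [ 0.5546 -0.1081  0.0444] az 92.95 -> rz -0.001 shift [-0.0007  0.0014 -0.0006] tilt [-0.0004 -0.0003]
blob [ 202  144   83   81 2240] [0.544 0.076] r 0.041 dial angle if nest 1.2507545593353229
blob [245 180   9   9  60] [0.545 0.036] r 0.003 dial angle if nest -0.08301560891329363
0.35 [[9, 11, 158]]
0.698 [[30, 3, 237]]
1.0 [[13, 8, 226]]
1.396 [[12, 5, 242]]
1.75 [[30, 4, 230]]
2.094 [[28, 17, 184]]
```

Run:
```python
from h import *
from bench import camera
O=np.array([.5484,.0359])
for n in('top','scene'):
    c=camera(n);np.savez(n+'2.npz',**c);h=cv2.cvtColor(c['color'],cv2.COLOR_RGB2HSV)
    print(n)
    for th in np.arange(0,2.5,.175):
        a=np.radians(168)-th;r=[]
        for rad in(.035,.05,.065):
            u,v=proj(c,(*(O+rad*np.array([np.cos(a),np.sin(a)])),.078)).round().astype(int);r.append(h[v,u,1:].tolist())
        print(round(th,3),r)
c=load('top2.npz');v=cv2.cvtColor(c['color'],cv2.COLOR_RGB2GRAY)
print('\n'.join(''.join('#' if x>215 else '+' if x>180 else '-' if x>130 else '.' for x in row) for row in v[142:226,200:290]))
```

```text
top
0.0 [[6, 122], [6, 132], [8, 133]]
0.175 [[5, 100], [6, 131], [6, 132]]
0.35 [[11, 115], [10, 131], [4, 134]]
0.525 [[9, 113], [10, 155], [6, 131]]
0.7 [[3, 148], [13, 208], [6, 131]]
0.875 [[2, 235], [1, 243], [1, 241]]
1.05 [[2, 242], [8, 226], [1, 242]]
1.225 [[2, 242], [7, 239], [1, 243]]
1.4 [[2, 242], [7, 239], [2, 243]]
1.575 [[2, 242], [9, 239], [2, 243]]
1.75 [[2, 222], [7, 227], [4, 235]]
1.925 [[11, 188], [13, 222], [18, 197]]
2.1 [[17, 123], [18, 209], [12, 227]]
2.275 [[17, 117], [16, 218], [11, 226]]
2.45 [[8, 93], [17, 152], [6, 90]]
scene
0.0 [[17, 151], [23, 111], [7, 72]]
0.175 [[22, 183], [24, 161], [16, 64]]
0.35 [[22, 196], [13, 192], [22, 83]]
0.525 [[21, 147], [23, 76], [7, 109]]
0.7 [[12, 42], [19, 151], [24, 95]]
0.875 [[26, 189], [23, 189], [20, 200]]
1.05 [[25, 186], [34, 67], [23, 153]]
1.225 [[21, 190], [21, 86], [26, 187]]
1.4 [[22, 163], [16, 164], [25, 184]]
1.575 [[26, 187], [24, 193], [25, 192]]
1.75 [[20, 188], [21, 185], [22, 194]]
1.925 [[25, 152], [19, 178], [112, 134]]
2.1 [[20, 103], [7, 76], [100, 127]]
2.275 [[10, 74], [85, 114], [96, 128
[... 6982 characters left out ...]
-------------+++++###########+-+#########+##+------------------
---------------------------------------------++++######+--+#######++-+#+------------------
-------------------------------------------------+++++++--+++#####----++------------------
--------------------------------------------------+--+-------+####----++------------------
-------------------------------------------------------------+####+--++------------------+
--------------------------------------------------------------+++++++#+-------------------
------------------------------------------------------++++++-----++++++-------------------
------------------------------------------------------++++++------------------------------
```

The character plot of the top view shows the stack directly left of the hub, at pixel ≈(232,182). That is 1.396 rad, so two strokes are done. Third stroke.

play_rows(
  increments="0 0 0.05 0.0002 -0.0072 0 0.32;0 0 0.1 0.0007 -0.0145 0 0.32;0 0 0.15 0.0016 -0.0217 0 0.32;0 0 0.2 0.0029 -0.0288 0 0.32;0 0 0.25 0.0045 -0.0359 0 0.32;0 0 0.3 0.0065 -0.0429 0 0.32;0 0 0.35 0.0088 -0.0497 0 0.32;0 0 0.4 0.0114 -0.0565 0 0.32",
)

```text
time: 27.8
ee_pos: [0.4993, -0.0995, 0.0449]
eef_rot: [0.819, 0.574, 0.001, 0.001]
ft_force: [8.0, 1.3, -3.6]
width: 0.0283
grip_force: 3.2
```

play_rows(
  increments="0 0 0.05 0.0002 -0.0072 0 0.32;0 0 0.1 0.0007 -0.0145 0 0.32;0 0 0.15 0.0016 -0.0217 0 0.32;0 0 0.2 0.0029 -0.0288 0 0.32;0 0 0.25 0.0045 -0.0359 0 0.32;0 0 0.3 0.0065 -0.0429 0 0.32;0 0 0.36 0.0093 -0.0511 0 0.32;0 0 0.42 0.0125 -0.0591 0 0.32",
)

```text
time: 28.6
ee_pos: [0.4503, -0.0693, 0.0455]
eef_rot: [0.921, 0.39, 0.004, 0.003]
ft_force: [34.7, -23.9, -29.4]
width: 0.0281
grip_force: 20.9
```

play_rows(
  increments="0 0 0 0 0 0 0.32;0 0 0 0 0 0 0.32",
)

```text
time: 28.8
ee_pos: [0.4511, -0.0704, 0.0458]
eef_rot: [0.921, 0.39, 0.004, 0.003]
ft_force: [18.9, -11.3, -13.7]
width: 0.0278
grip_force: 10.5
```

```bash
python3 lev.py
```

```text
t 28.8 tool angle 0.7940409963105413 r 0.14410630159429746 width 0.02781006963095862 F [ 18.9 -11.3 -13.7] az 45.94263928211376
lever pushed >= approx 0.7671097217210288
plan from [ 0.4511 -0.0704  0.0458] az 45.94 -> rz -0.821 shift [0.0454 0.1021 0.002 ] tilt [ 0.0098 -0.0031]
blob [ 202  143   84   80 2018] [0.551 0.08 ] r 0.045 dial angle if nest 1.4147132132446891
blob [241 162   6   6  20] [0.603 0.055] r 0.058 dial angle if nest 2.6016051729413956
blob [245 180   9   9  63] [0.545 0.036] r 0.003 dial angle if nest -0.1274443161281158
```

Return the lever home, open the fingers, and withdraw upward.

play_rows(
  increments="0 0 -0.05 0.0002 0.0072 0 0.32;0 0 -0.1 0.0007 0.0145 0 0.32;0 0 -0.15 0.0016 0.0217 0 0.32;0 0 -0.2 0.0029 0.0288 0 0.32;0 0 -0.25 0.0045 0.0359 0 0.32;0 0 -0.3 0.0065 0.0429 0 0.32;0 0 -0.35 0.0088 0.0497 0 0.32;0 0 -0.4 0.0114 0.0565 0 0.32",
)

```text
time: 29.65
ee_pos: [0.4965, -0.0994, 0.045]
eef_rot: [0.824, 0.567, 0.001, 0.001]
ft_force: [1.7, -0.9, 2.8]
width: 0.0281
grip_force: 1.1
```

play_rows(
  increments="0 0 -0.06 0.0003 0.0087 0 0.32;0 0 -0.12 0.001 0.0174 0 0.32;0 0 -0.18 0.0023 0.026 0 0.32;0 0 -0.24 0.0042 0.0345 0 0.32;0 0 -0.3 0.0065 0.0429 0 0.32;0 0 -0.36 0.0093 0.0511 0 0.32;0 0 -0.42 0.0125 0.0591 0 0.32;0 0 -0.42 0.0125 0.0591 0 0.32",
)

```text
time: 30.45
ee_pos: [0.5557, -0.1082, 0.0445]
eef_rot: [0.688, 0.726, 0.0, 0.0]
ft_force: [-0.1, 0.2, 0.3]
width: 0.0282
grip_force: 0.0
```

play_rows(
  increments="0 0 0 0 0 0 0.5;0 0 0 0 0 0 0.5;0 0 0 0 0 -0.02 0.5;0 0 0 0 0 -0.06 0.5;0 0 0 0 0 -0.1 0.5;0 0 0 -0.03 0 -0.14 0.5;0 0 0 -0.06 0 -0.155 0.5;0 0 0 -0.06 0 -0.155 0.5",
)

```text
time: 31.25
ee_pos: [0.5586, -0.1736, 0.202]
eef_rot: [0.691, 0.723, -0.0, 0.003]
ft_force: [-0.1, -0.6, -0.8]
width: 0.0427
grip_force: 0.0
```

play_rows(
  increments="0 0 0 0 0 0 0.5;0 0 0 0 0 0 0.5;0 0 0 0 0 0 0.5",
)

```text
time: 31.55
ee_pos: [0.5579, -0.167, 0.1987]
eef_rot: [0.688, 0.726, -0.0, -0.001]
ft_force: [-0.1, -0.3, 0.2]
width: 0.0432
grip_force: 0.0
```

Run:
```python
from h import *
s,c,T=shot('w12');print(s['time'],s['ee_pos'],s['ft_force'].round(1))
print('grip pred px',proj(c,(.556,-.1087,.085),T).round(1))
g=cv2.cvtColor(c['color'],cv2.COLOR_RGB2GRAY);u,v=proj(c,(.556,-.1087,.085),T).round().astype(int)
print(g[v-18:v+19:3,u-24:u+25:3])
O=np.array([.5484,.0359]);a=np.radians(168)-2.094
print('nest px',proj(c,(*(O+.05*np.array([np.cos(a),np.sin(a)])),.08),T))
from bench import camera
c=camera('top');t=cv2.cvtColor(c['color'],cv2.COLOR_RGB2GRAY)
print(proj(c,(*(O+.05*np.array([np.cos(a),np.sin(a)])),.08)))
print('\n'.join(''.join('#' if x>215 else '+' if x>180 else '-' if x>130 else '.' for x in row) for row in t[150:215,205:275]))
o=load('top0.npz')['color'];d=cv2.absdiff(o,c['color']).max(2)
for n,x,y in[('pot',164,223),('jar',382,246),('tape',166,157),('box',357,172)]:print(n,d[y-12:y+13,x-14:x+15].max())
```

```text
31.55 [ 0.55787918 -0.16699003  0.19872267] [-0.1 -0.3  0.2]
grip pred px [254.6 132.5]
[[ 95  74 116 121 127 117 122 120 118 119 122 164 157 156 150 155 155]
 [ 90 113 113 122 127 118 123 119 119 119 121 167 160 158 153 165 162]
 [ 84  86 109 120 130 114 122 122 122 121 120 157 157 160 163 170 157]
 [ 84  64 101 116 140 124  87  60  63  55 111 168 164 168 172 166 161]
 [ 88  65  90 106 135 110  70  78  75  73  56 167 155 166 175 168 160]
 [ 88  63  87 106 127  53  75  73  73  70  68  98 146 159 171 170 163]
 [ 93  63  92 101 122  57  73  71  70  67  67  96 150 155 163 172 170]
 [102  65  79  94 120  69  69  68  68  67  63 122 159 159 164 169 169]
 [100  62  78  94 123 142  59  62  63  61  57 109 166 162 149 149 157]
 [102  62  82  97 120 139 134  71  65  91 109 112 167 157 151 142 145]
 [106  67  91 110 121 132 141 103 111 104 102 107 168 166 158 151 154]
 [101  68 104 120 129 129 130  97 109 102 100  98 158 163 152 150 150]
 [127  73 113 126 133 137 135 117 102 101 101 101 162 145 144 138 156]]
nest px [297.85458641 -88.47491448]
[237.08019524 171.56585829]
-----------++#####++++++
[... 3921 characters left out ...]
................---..---++###+
---+#####################++---..........................--.----++####+
---+#######################++---.-................-..---------++#####+
+++#########################++----................-.---------+#######+
+++###########################++----.............-.-------+++#######+-
--+++++########################+++--------....---------+++##########+-
------+++++#######################++-----------------+++############+-
----------++++++###################++++++----+++-++++##############++-
---------------++++++####################++++++++##################+-+
-------------------+++++###########################################+-+
pot 138
jar 76
tape 30
box 158
```

```bash
python3 -c "
from bench import *
print(close_job())"
```

```text
the job is handed in; nothing more can be done
None
```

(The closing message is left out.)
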